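# Clear the panel, dip the gauge rod and present it

### The job

Sweep all the loose metal chips off the plywood panel with the scraper block, without pushing them with the fingers or the rod, and set the block down on the bench off the panel. Then take the gauge rod from its cradle, push it into the gear unit's sloping guide tube until its collar stops on the mouth, pause there a moment, and draw it right out again. Finish while still holding the rod in the gripper, level and still, its tip over the middle of the cleared panel and about 10 cm above it, ready to be read; leave the other things on the bench where they are.

Things in the scene. Friction and masses are not known exactly. Their poses are not given: they have to be found in the camera images.
- panel: plywood panel lying flat on the bench, fixed, 170 mm (its x) by 120 mm (its y), 12 mm thick; origin at the centre of its underside, z up. Bare edges all round: chips pushed over an edge drop 12 mm to the bench
- panel_center (a point): centre of the panel's top face (12 mm above the bench)
- chip0: loose steel chip 21 x 13 x 6 mm; origin at the centre of its underside. It starts lying flat on the panel, its centre at least 55 mm from the panel's -x edge and at least 17 mm from the others
- chip1: loose steel chip, disc 18 mm across, 6 mm thick; origin at the centre of its underside. It starts lying flat on the panel, its centre at least 55 mm from the panel's -x edge and at least 17 mm from the others
- chip2: loose steel chip 21 x 13 x 6 mm; origin at the centre of its underside. It starts lying flat on the panel, its centre at least 55 mm from the panel's -x edge and at least 17 mm from the others
- chip3: loose steel chip, disc 18 mm across, 6 mm thick; origin at the centre of its underside. It starts lying flat on the panel, its centre at least 55 mm from the panel's -x edge and at least 17 mm from the others
- chip4: loose steel chip 21 x 13 x 6 mm; origin at the centre of its underside. It starts lying flat on the panel, its centre at least 55 mm from the panel's -x edge and at least 17 mm from the others
- scraper_center (a point): centre of the scraper block: a plain wooden block with a steel strip along its foot, standing upright on the bench, 28 mm thick (its x), 130 mm long (its y), 60 mm high (its z, up), 0.2 kg; the centre lies 30 mm above its foot. Gripped across the 28 mm, near the top
- rod: gauge rod, lying level in its cradle at the start; x runs along it towards the tip. Origin on its axis at the collar's front face. From the origin: round steel shaft, 10 mm thick, to the rounded tip at x = +100 mm; collar, 36 mm across, from x = 0 to -8 mm; black handle from x = -8 to -92 mm, 14 mm wide (y) and 22 mm high (z). About 0.11 kg
- rod_grip (a point): centre of the rod's handle, 50 mm behind the collar's front face; the place to grip, across the 14 mm (rod's y); about 47 mm above the bench at the start
- rod_collar (a point): centre of the collar's front face, on the rod's axis
- rod_tip (a point): end of the rod's tip, 100 mm ahead of the collar's front face
- cradle: grey cradle, fixed, in which the rod lies: base 190 x 50 x 8 mm, x along the rod towards the tip, with two open-topped forks: one 12 mm thick under the shaft at x = +65 mm (sides 52 mm high), one under the handle's tail at x = -85 mm (sides 46 mm high, 35 mm wide). The rod's axis lies 47 mm above the bench and lifts straight up. Origin at the centre of the base's underside; the rod's origin starts above it
- tube_mouth (a point): centre of the open upper mouth of the steel guide tube that slopes out of the grey gear unit; its z axis points out of the tube along the tube's axis, 35 degrees above level. Bore 14 mm, widening over the last 12 mm to 24 mm at the mouth (32 mm outside); inside depth 104 mm. The collar stops on the mouth's rim, the rod's axis then being the tube's and its x pointing down the tube
- unit: gear unit, fixed: grey sump 150 x 150 mm, 50 mm high, on a 170 x 170 mm foot; origin at the centre of its underside. The guide tube rises from its top towards its own -y, mouth 143 mm out from the origin and 114 mm above the bench; a gear case 120 mm and a motor up to 145 mm high stand on its +x side, from x = 60 to 280 mm
- lampholder: black round lamp holder, 60 mm wide, 45 mm high; a bystander
- tape: grey plastic ring lying flat, 80 mm wide, 19 mm high; a bystander
- screwdriver: screwdriver lying on the bench, black handle; a bystander
- terminal_box: white plastic box 50 x 80 x 30 mm; a bystander
- screw_pot: open aluminium pot 56 mm wide, 35 mm high; a bystander
- oak_block: pale wooden block 70 x 45 x 32 mm; a bystander
- scraper: the same scraper block; origin at the centre of its foot
Mind the look-alikes: they are no part of the job. Leave any orange or turquoise look-alike of the rod alone.

How it is judged:
By the outcome, as a careful person would: the job done as asked, in the order asked, and still so for the second after the job is handed in, while the arm keeps its last pose, push and grip.
It also fails if it takes over 62 s, if anything falls off the work surface, if the arm or the gripper's body presses on something with over 40 N, if the wrist force passes 120 N, or if a joint passes its speed limit or range.

### The arm

A 6-joint arm with a two-finger parallel gripper is mounted at the origin on the work surface. World frame = base frame: x ahead of the robot, y to its left, z up, the work surface at z = 0. Lengths are in mm, angles in rad, forces in N, time in s.
With the tool pointing down it reaches from about 375 to 975 mm from the base axis. Payload 3.8 kg.
Tool frame: the origin (TCP) lies midway between the tips of the shut fingers; the grasp point (between the pads) lies 19 mm behind it; z points along the fingers, y is the direction in which the jaws open and shut (so a half turn about z gives the same grasp; the last joint's range is limited). The gripper opens to 88 mm and grips with 3 to 60 N. Pads are 18 mm wide; open, the fingers measure 123 mm over their backs; the gripper's body (75 mm by 187 mm) begins 45 mm behind the grasp point.
Start: joints at [-1.253, 0.264, 1.604, -0, 1.274, -0.037], TCP at [234.491, -632.955, 238.706] pointing down, gripper open.
Joint ranges: [-2.63, 2.63], [-0.94, 2.18], [0.31, 2.57], [-1.31, 4.45], [0, 2.66], [-2.55, 2.55]. Speed limits (rad/s): [2.57, 2.57, 3.14, 3.14, 3.14, 3.14].

### API

Orientations are given as a unit quaternion [w, x, y, z].
In Python, from rig import telemetry, eyes, ctrl gives the robot as it stands.
- The arm moves only by the shell command python3 -m crank 'ROWS' [OPENING]. ROWS is JSON, a list of rows, each an object of numbers: "dx", "dy", "dz": the shift along the world's x, y, z in units of 40 mm (1.0 is 40 mm); "roll": the turn about the world's z in units of 6 degrees (1.0 is 6 degrees). A call has 1 to 5 rows; each row shifts and turns the commanded pose from where the row before left it; what a row does not reach is not made up. A row lasts 1/12 s, in which the tool goes at most 41.7 mm and 7.16 degrees, less where a joint would pass 70% of its speed; a pose out of reach is approached as far as the arm can. A call is refused whole if a number of a shift passes 1 or a number of a turn 1, either way. A call with a gripper value outside its range is refused whole. OPENING is the closure in counts, from 0 (fully open) to 255 (shut), set as the call begins (- or left out, the last holds). The fingers move at their own pace and stop on an object; the grip force is fixed at half the most. Time passes only in rows, so rows that do not move let the fingers close. It gives the time, the measured TCP pose, the force and the opening at its end, in the units of the state.
- telemetry.observe(): the state, without advancing time (a new reading comes with each control period).
- eyes.read_camera(name): name is "scene" or "top" or "wrist"; returns (picture, depth): 400x640x3 uint8, red, green, blue; 400x640 float32, mm along the optical axis (not along the pixel's ray), 0 where there is no reading.
- eyes.camera_params(name): a dict with "K" (3x3 intrinsics, pixels), "k1" (the pictures are not rectified: a ray, as slopes to the right and down, at radius r is drawn at 1 + k1 r^2 times it, then the intrinsics apply), "view" (4x4, takes a point from world to camera coordinates). Camera axes: x right, y down, z forward; pixel columns grow to the right and rows downward; lengths in mm; the calibration is good to about 2 mm. A picture is of the moment at which its call begins: read the wrist's pose just before it. camera_params takes no time and is no camera call; for the wrist camera it gives the pose at the moment of the call.
- ctrl.hand_in(): hands the job in, once; it reports no verdict.
The state is a dict: "clock": time; "joints": joint angles; "qvel": joint speeds; "effort": joint torques, N m; "eef_pos": TCP position; "eef_rot": TCP orientation; "force": force on the tool from outside, world axes, zero at the start; "wrist_torque": the same for the moment, N m; "gripper_width": opening from 0.0 (shut) to 1.0 (fully open).
Only numpy, scipy, OpenCV 4.12 (cv2) and the standard library are available. Lean on these libraries where they do the work, as an engineer would, in place of code of your own. Each camera call takes 0.05 s, during which the arm holds its last target.

## Working session

There is one attempt and no reset: what is moved stays moved. The work goes in short steps, Python scripts to look and compute and a shell command to move; the robot and the scene stay as the last step left them, time stands still between calls to the robot, and variables do not carry over. Pictures are saved under pics/ and viewed, and the job is handed in when it is done.

```bash
ls -la; mkdir -p pics; cat > h.py <<'E'
import numpy as np, cv2
from rig import telemetry, eyes, ctrl
def grab(n):
    p=eyes.camera_params(n); im,d=eyes.read_camera(n)
    return im,d,p
def save(n,im): cv2.imwrite('pics/'+n,cv2.cvtColor(im,cv2.COLOR_RGB2BGR))
def ray(p,uv):
    K=np.array(p['K']);V=np.array(p['view'])
    uv=np.atleast_2d(np.array(uv,float))
    x=cv2.undistortPoints(uv.reshape(-1,1,2),K,np.array([p['k1'],0,0,0,0.])).reshape(-1,2)
    d=np.c_[x,np.ones(len(x))]@V[:3,:3]
    o=-V[:3,:3].T@V[:3,3]
    return o,d
def onz(p,uv,z):
    o,d=ray(p,uv); t=(z-o[2])/d[:,2]
    return o+d*t[:,None]
def cloud(p,depth):
    h,w=depth.shape; v,u=np.mgrid[:h,:w]
    o,d=ray(p,np.c_[u.ravel(),v.ravel()])
    return (o+d*depth.reshape(-1,1)).reshape(h,w,3)
def proj(p,X):
    V=np.array(p['view']);X=np.atleast_2d(X)
    r=cv2.Rodrigues(V[:3,:3])[0]
    return cv2.projectPoints(X.astype(float),r,V[:3,3],np.array(p['K']),np.array([p['k1'],0,0,0,0.]))[0].reshape(-1,2)
E
python3 - <<'E'
from h import *
s=telemetry.observe()
print({k:np.round(v,3).tolist() for k,v in s.items()})
for n in ['scene','top','wrist']:
    im,d,p=grab(n); save(n+'0.png',im); np.savez('pics/'+n+'0.npz',im=im,d=d,**{k:np.array(v) for k,v in p.items()})
    print(n,{k:np.round(v,3).tolist() for k,v in p.items()})
E
```

```text
total 12
drwxr-xr-x  3 agent agent 4096 Dec  7 01:22 .
drwxr-xr-x 23 root  root  4096 Dec  7 01:22 ..
drwxr-xr-x  2 agent agent 4096 Dec  7 01:22 pics
{'clock': 0.0, 'joints': [-1.253, 0.265, 1.605, 0.0, 1.274, -0.037], 'qvel': [0.001, -0.0, 0.001, -0.0, -0.002, -0.001], 'effort': [-0.001, -50.212, -35.688, 0.073, 0.029, -0.0], 'eef_pos': [234.278, -632.304, 237.402], 'eef_rot': [-0.001, 0.984, 0.176, -0.0], 'force': [-0.847, 0.188, -0.34], 'wrist_torque': [-0.006, 0.043, 0.014], 'gripper_width': 0.997}
scene {'K': [[373.274, 0.0, 313.398], [0.0, 373.274, 202.516], [0.0, 0.0, 1.0]], 'k1': -0.042, 'view': [[0.779, 0.628, 0.004, -308.946], [0.517, -0.638, -0.571, -302.013], [-0.356, 0.447, -0.821, 1609.973], [0.0, 0.0, 0.0, 1.0]]}
top {'K': [[376.683, 0.0, 323.405], [0.0, 376.683, 199.822], [0.0, 0.0, 1.0]], 'k1': -0.019, 'view': [[-0.008, -1.0, 0.018, -147.798], [-0.985, 0.004, -0.175, 501.436], [0.175, -0.019, -0.984, 1170.68], [0.0, 0.0, 0.0, 1.0]]}
wrist {'K': [[286.316, 0.0, 322.71], [0.0, 286.316, 200.814], [0.0, 0.0, 1.0]], 'k1': -0.039, 'view': [[0.347, -0.938, -0.002, -673.857], [-0.894, -0.331, 0.301, -42.308], [-0.283, -0.103, -0.953, 390.958], [0.0, 0.0, 0.0, 1.0]]}
```

View pics/scene0.png

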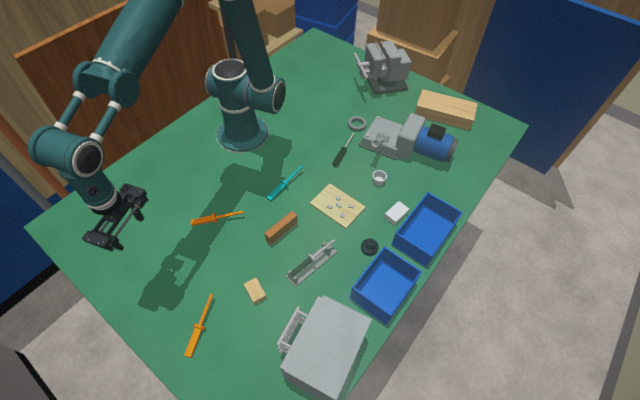

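View pics/top0.png

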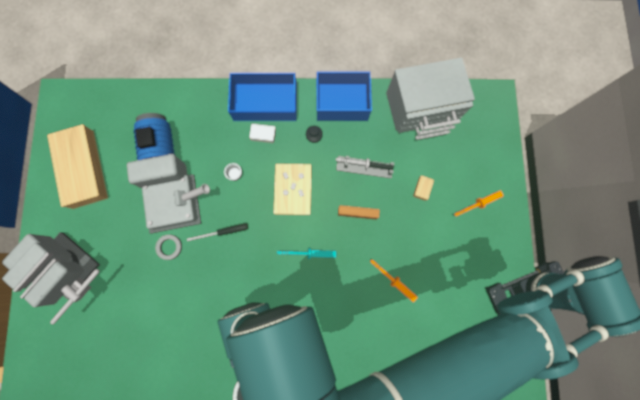

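View pics/wrist0.png

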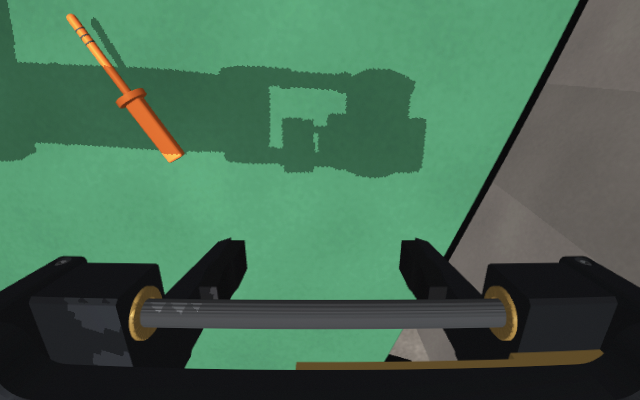

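```bash
python3 - <<'E'
from h import *
a=np.load('pics/top0.npz')['im']; b=np.load('pics/scene0.npz')['im']
f=lambda im,u0,u1,v0,v1,s:cv2.resize(im[v0:v1,u0:u1],None,fx=s,fy=s,interpolation=cv2.INTER_CUBIC)
save('t1.png',f(a,250,450,120,230,4)); save('t2.png',f(a,110,260,100,260,3.7)); save('s1.png',f(b,250,450,170,290,4)); save('s2.png',f(b,330,470,100,200,5))
E
```

```text
(no output)
```

View pics/t1.png

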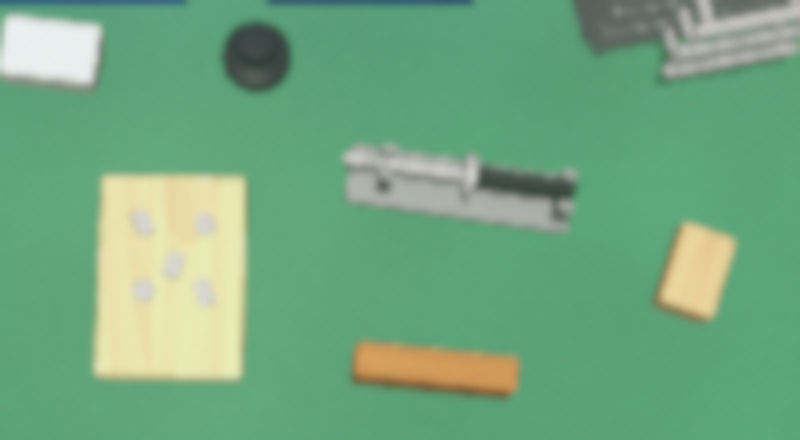

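View pics/t2.png

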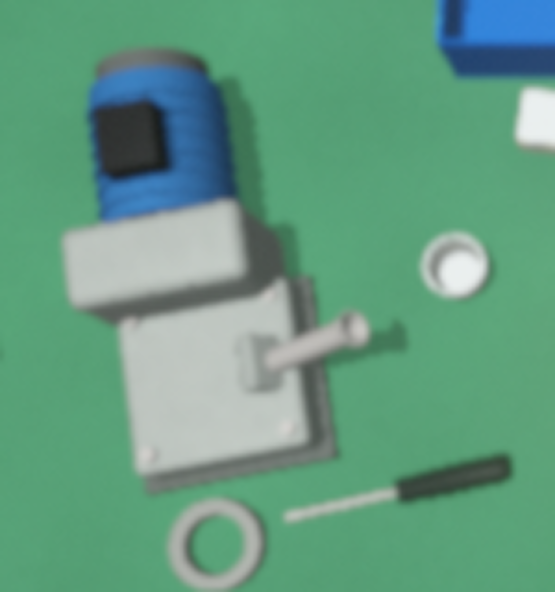

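View pics/s1.png

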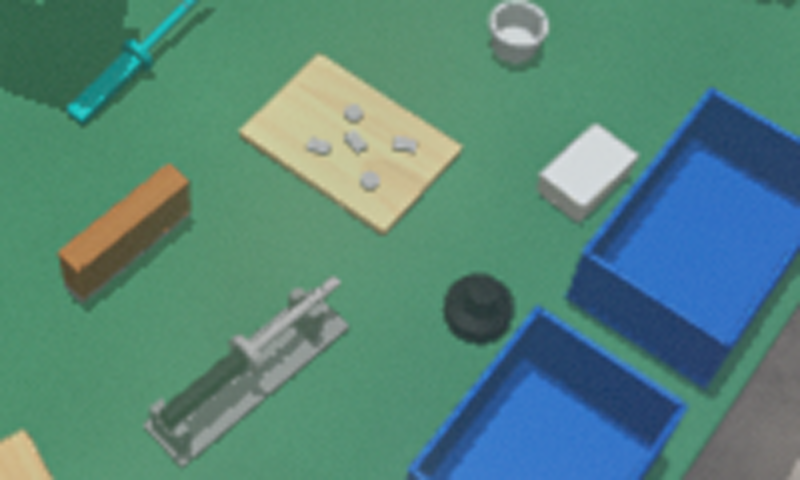

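View pics/s2.png

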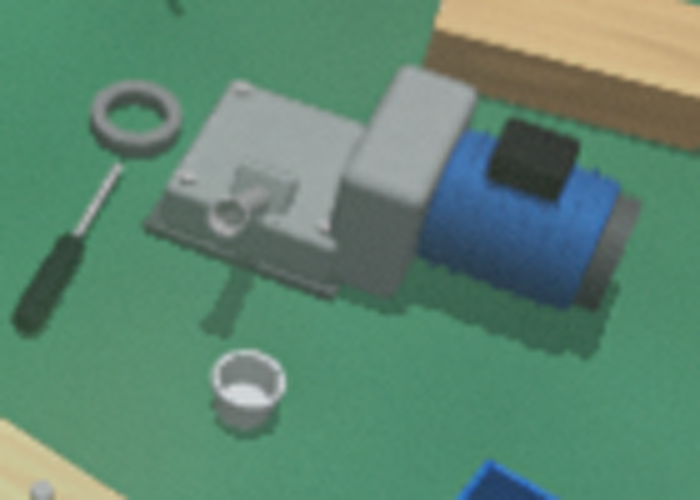

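```bash
python3 - <<'E'
from h import *
def L(n):
    z=np.load(f'pics/{n}0.npz'); return z['im'],z['d'],{k:z[k] for k in('K','k1','view')}
T=L('top');S=L('scene')
def rect(p,mask,z):
    c=max(cv2.findContours(mask.astype(np.uint8),cv2.RETR_EXTERNAL,cv2.CHAIN_APPROX_NONE)[0],key=cv2.contourArea).reshape(-1,2)
    X=onz(p,c,z)[:,:2].astype(np.float32); return np.round(cv2.minAreaRect(X)[0],1),np.round(cv2.minAreaRect(X)[1],1),round(cv2.minAreaRect(X)[2],1)
for nm,(im,d,p),boxes in (('top',T,dict(panel=(265,320,155,225),scr=(330,390,200,225))),('scene',S,dict(panel=(300,375,175,235),scr=(255,305,205,250)))):
    hsv=cv2.cvtColor(im,cv2.COLOR_RGB2HSV)
    for k,(u0,u1,v0,v1) in boxes.items():
        m=np.zeros(im.shape[:2],bool); sub=hsv[v0:v1,u0:u1]
        hh=(sub[...,0]<(32 if k=='panel' else 22))&(sub[...,1]>40)
        if k=='scr': hh&=sub[...,1]>100
        m[v0:v1,u0:u1]=hh
        mm=cv2.morphologyEx(m.astype(np.uint8),cv2.MORPH_CLOSE,np.ones((5,5)))
        print(nm,k,mm.sum(),rect(p,mm,12 if k=='panel' else 60))
    C=cloud(p,d)
    if nm=='top':
        for q in [(293,215),(293,170),(359,211),(150,170),(160,205),(205,189),(350,160),(380,165)]:
            print(q,np.round(C[q[1],q[0]],1), hsv[q[1],q[0]])
E
```

```text
top panel 1729 (array([546.2, -48.4]), array([117.3, 166.9]), 89.8)
top scr 368 (array([ 459.2, -261.7]), array([126. ,  29.8]), 83.9)
(293, 215) [457.9 -50.2  -0.7] [ 55  67 171]
(293, 170) [609.2 -49.9  10.5] [ 22  77 233]
(359, 211) [ 461.3 -263.4   60.8] [ 16 146 211]
(150, 170) [581.4 378.6 123.4] [ 69   9 198]
(160, 205) [485.5 372.   48.6] [ 64   9 198]
(205, 189) [525.8 214.5 102.9] [ 20   8 183]
(350, 160) [ 630.5 -238.6   55.8] [ 30   7 190]
(380, 165) [ 613.3 -336.3   56.1] [70 38 80]
scene panel 1238 (array([550.3, -50.5]), array([122. , 169.9]), 89.0)
scene scr 283 (array([ 467.7, -270.1]), array([138.1,  31.7]), 83.7)
```

```bash
python3 -m crank '[{"dx":0.5,"dy":0.84,"roll":1},{"dx":0.5,"dy":0.84,"roll":1},{"dx":0.5,"dy":0.84,"roll":1},{"dx":0.5,"dy":0.84,"roll":1},{"dx":0.5,"dy":0.84,"roll":1}]' 0; python3 -m crank '[{"dx":0.5,"dy":0.84,"roll":1},{"dx":0.5,"dy":0.84,"roll":1},{"dx":0.5,"dy":0.84,"roll":1},{"dx":0.5,"dy":0.84,"roll":1},{"dx":0.5,"dy":0.84,"roll":1}]'; python3 -m crank '[{"dx":0.3,"dy":0.7,"roll":0.6},{}]'
cat > st.py <<'E'
from h import *
s=telemetry.observe()
q=s['eef_rot']; from scipy.spatial.transform import Rotation as R
r=R.from_quat([q[1],q[2],q[3],q[0]]).as_matrix()
print(round(s['clock'],2),np.round(s['eef_pos'],1),'toolYdeg',round(np.degrees(np.arctan2(r[1,1],r[0,1])),2),'zax',np.round(r[:,2],3),'F',np.round(s['force'],1),'M',np.round(s['wrist_torque'],2),'w',round(s['gripper_width'],3),'J',np.round(s['joints'],2))
E
cat > look.py <<'E'
import sys
from h import *
import st
for n in sys.argv[2:]:
    im,d,p=grab(n); save(sys.argv[1]+n+'.png',im); np.savez('pics/'+sys.argv[1]+n+'.npz',im=im,d=d,**{k:np.array(v) for k,v in p.items()})
    V=np.array(p['view']);print(n,'cam',np.round(-V[:3,:3].T@V[:3,3],1))
E
python3 look.py a wrist
```

```text
0.15 [ 234.3 -632.4  237.7] toolYdeg -69.67 zax [-0.001  0.002 -1.   ] F [ 0.5 -0.6 -0.5] M [-0.06  0.03 -0.01] w 0.997 J [-1.25  0.26  1.61 -0.    1.27 -0.04]
wrist cam [ 306.8 -605.9  384.3]invalid input at $[0]: expected keys dx, dy, dz, roll
invalid input at $[0]: expected keys dx, dy, dz, roll
invalid input at $[0]: expected keys dx, dy, dz, roll
```

```bash
python3 -m crank '[{"dx":0.5,"dy":0.84,"dz":0,"roll":1},{"dx":0.5,"dy":0.84,"dz":0,"roll":1},{"dx":0.5,"dy":0.84,"dz":0,"roll":1},{"dx":0.5,"dy":0.84,"dz":0,"roll":1},{"dx":0.5,"dy":0.84,"dz":0,"roll":1}]' 0; python3 -m crank '[{"dx":0.5,"dy":0.84,"dz":0,"roll":1},{"dx":0.5,"dy":0.84,"dz":0,"roll":1},{"dx":0.5,"dy":0.84,"dz":0,"roll":1},{"dx":0.5,"dy":0.84,"dz":0,"roll":1},{"dx":0.5,"dy":0.84,"dz":0,"roll":1}]'; python3 -m crank '[{"dx":0.3,"dy":0.7,"dz":0,"roll":0.6},{"dx":0,"dy":0,"dz":0,"roll":0}]'
python3 look.py b wrist
```

```text
clock: 0.62
eef_pos: [334.9, -463.3, 238.4]
eef_rot: [-0.0, 0.904, 0.427, 0.0]
force: [1.2, -0.3, -0.4]
gripper_width: 1.0
clock: 1.03
eef_pos: [435.0, -295.1, 238.7]
eef_rot: [0.0, 0.763, 0.647, 0.0]
force: [1.0, 0.2, -0.6]
gripper_width: 0.999
clock: 1.2
eef_pos: [448.1, -264.3, 238.6]
eef_rot: [-0.001, 0.741, 0.671, 0.001]
force: [-0.9, 0.0, 0.9]
gripper_width: 0.995
1.2 [ 448.1 -264.3  238.6] toolYdeg -5.67 zax [ 0.001  0.002 -1.   ] F [-0.9  0.   0.9] M [-0.03 -0.11  0.02] w 0.995 J [-0.58 -0.03  1.93  0.    1.24 -0.48]
wrist cam [ 454.8 -187.2  385.4]
```

View pics/bwrist.png

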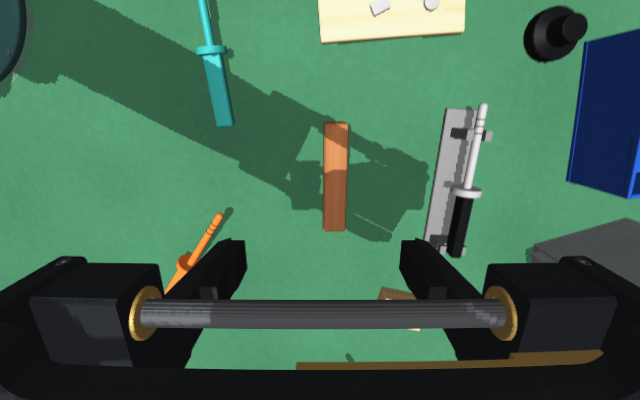

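```bash
python3 - <<'E'
from h import *
z=np.load('pics/bwrist.npz');im=z['im'];p={k:z[k] for k in('K','k1','view')};d=z['d']
hsv=cv2.cvtColor(im,cv2.COLOR_RGB2HSV)
m=np.zeros(im.shape[:2],np.uint8);m[115:240,312:360]=((hsv[...,0]<22)&(hsv[...,1]>90))[115:240,312:360]
c=max(cv2.findContours(m,0,1)[0],key=cv2.contourArea).reshape(-1,2)
X=onz(p,c,60)[:,:2].astype(np.float32); print(cv2.minAreaRect(X), cv2.boxPoints(cv2.minAreaRect(X)))
C=cloud(p,d)
for q in [(336,150),(336,200),(380,15),(460,15),(472,160),(460,230)]: print(q,np.round(C[q[1],q[0]],1))
rod=[(484,106),(467,191),(458,250)]
print(onz(p,rod,47))
print('panel corners',onz(p,[(322,42),(464,32)],12))
E
```

```text
((461.4544372558594, -263.6839599609375), (128.51351928710938, 27.563173294067383), 84.11396026611328) [[ 441.15598 -326.18866]
 [ 468.57382 -329.01526]
 [ 481.7529  -201.17926]
 [ 454.33505 -198.35266]]
(336, 150) [ 465.7 -230.3   60.9]
(336, 200) [ 460.7 -289.2   60.2]
(380, 15) [531.3 -87.   12.7]
(460, 15) [624.5 -94.5  12. ]
(472, 160) [ 624.9 -258.4   52.4]
(460, 230) [ 611.6 -344.3   58.4]
[[ 638.61939697 -198.3603318    47.        ]
 [ 623.42720709 -297.87543254   47.        ]
 [ 615.78782229 -378.451757     47.        ]]
panel corners [[ 461.96342507 -108.80470019   12.        ]
 [ 629.57673323 -112.96527884   12.        ]]
```

```bash
python3 -m crank '[{"dx":0.34,"dy":0.02,"dz":-0.9,"roll":0},{"dx":0,"dy":0,"dz":-1,"roll":0},{"dx":0,"dy":0,"dz":-1,"roll":0},{"dx":0,"dy":0,"dz":-1,"roll":0},{"dx":0,"dy":0,"dz":-1,"roll":0}]'; python3 -m crank '[{"dx":0,"dy":0,"dz":-0.38,"roll":0},{"dx":0,"dy":0,"dz":0,"roll":0},{"dx":0,"dy":0,"dz":0,"roll":0}]';python3 -m crank '[{"dx":0,"dy":0,"dz":0,"roll":0},{"dx":0,"dy":0,"dz":0,"roll":0},{"dx":0,"dy":0,"dz":0,"roll":0},{"dx":0,"dy":0,"dz":0,"roll":0},{"dx":0,"dy":0,"dz":0,"roll":0}]' 255
python3 look.py c wrist
```

```text
clock: 1.67
eef_pos: [459.6, -269.5, 41.3]
eef_rot: [0.001, 0.744, 0.668, -0.0]
force: [0.1, -0.2, 0.5]
gripper_width: 1.001
clock: 1.92
eef_pos: [458.9, -268.7, 26.5]
eef_rot: [-0.001, 0.744, 0.668, -0.001]
force: [0.4, -0.1, -0.0]
gripper_width: 0.995
clock: 2.33
eef_pos: [460.9, -268.7, 28.8]
eef_rot: [0.001, 0.744, 0.669, 0.0]
force: [-0.3, 0.0, 0.0]
gripper_width: 0.648
2.33 [ 460.9 -268.7   28.8] toolYdeg -6.07 zax [ 0.002 -0.001 -1.   ] F [-0.3  0.   0. ] M [-0.04 -0.05  0.05] w 0.648 J [-0.57  0.22  2.08 -0.    0.83 -0.47]
wrist cam [ 467.9 -191.1  175.3]
```

View pics/cwrist.png

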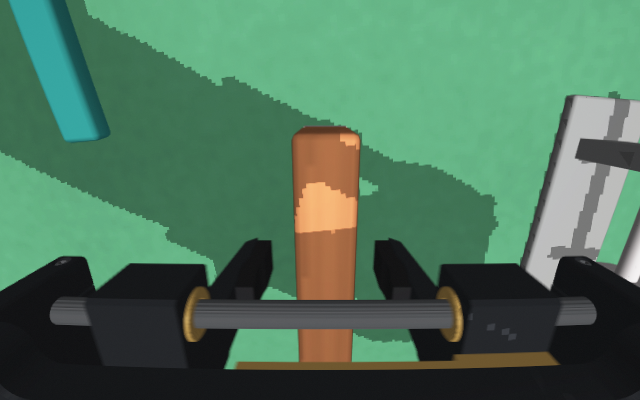

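```bash
python3 -m crank '[{"dx":0,"dy":0,"dz":0,"roll":0},{"dx":0,"dy":0,"dz":0,"roll":0},{"dx":0,"dy":0,"dz":0,"roll":0},{"dx":0,"dy":0,"dz":0,"roll":0},{"dx":0,"dy":0,"dz":0,"roll":0}]' 255;python3 -m crank '[{"dx":0,"dy":0,"dz":0,"roll":0},{"dx":0,"dy":0,"dz":0,"roll":0}]'
python3 st.py
```

```text
clock: 2.8
eef_pos: [460.4, -268.2, 27.6]
eef_rot: [0.0, 0.744, 0.669, 0.0]
force: [1.3, -0.1, -0.2]
gripper_width: 0.309
clock: 2.97
eef_pos: [460.4, -268.2, 27.6]
eef_rot: [0.0, 0.744, 0.669, 0.0]
force: [1.7, 0.1, 0.3]
gripper_width: 0.314
2.97 [ 460.4 -268.2   27.6] toolYdeg -6.07 zax [ 0.001 -0.    -1.   ] F [1.7 0.1 0.3] M [-0.09 -0.26 -0.02] w 0.314 J [-0.57  0.23  2.08  0.    0.83 -0.47]
```

```bash
python3 -m crank '[{"dx":0,"dy":0,"dz":0.6,"roll":0},{"dx":0,"dy":0,"dz":0.9,"roll":0},{"dx":0,"dy":0.5,"dz":0.8,"roll":0.4},{"dx":0.2,"dy":0.9,"dz":0.2,"roll":0.37},{"dx":0.2,"dy":0.9,"dz":0,"roll":0}]';python3 -m crank '[{"dx":0,"dy":0.1,"dz":0,"roll":0},{"dx":0,"dy":0,"dz":0,"roll":0}]'
python3 look.py d wrist top scene
```

```text
clock: 3.38
eef_pos: [478.0, -177.0, 131.0]
eef_rot: [0.003, 0.716, 0.698, 0.001]
force: [1.0, -0.2, -2.9]
gripper_width: 0.314
clock: 3.55
eef_pos: [475.4, -170.1, 126.9]
eef_rot: [-0.001, 0.715, 0.699, -0.0]
force: [0.0, 0.5, -2.0]
gripper_width: 0.313
3.55 [ 475.4 -170.1  126.9] toolYdeg -1.26 zax [-0.002  0.001 -1.   ] F [ 0.   0.5 -2. ] M [-0.02 -0.09  0.02] w 0.313 J [-0.39  0.04  2.08 -0.    1.02 -0.37]
wrist cam [476.4 -92.4 273.6]
top cam [ 288.1 -127.2 1242.8]
scene cam [ 969.2 -718.1 1150.5]
```

View pics/dwrist.png

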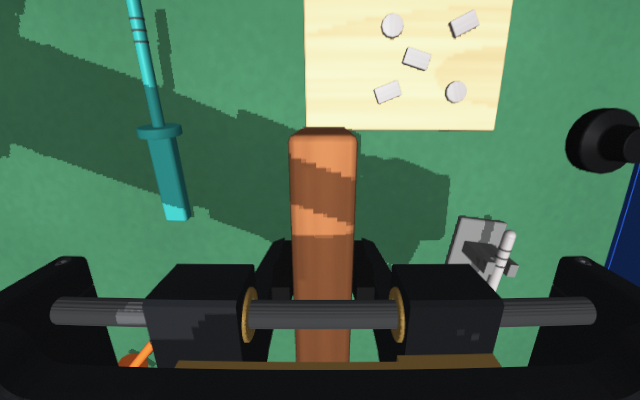

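```bash
python3 - <<'E'
from h import *
z=np.load('pics/dwrist.npz');p={k:z[k] for k in('K','k1','view')}
X=onz(p,[(307,129),(495,130),(304,2),(512,2)],12);print(np.round(X,1))
print('chips',np.round(onz(p,[(375,94),(388,92),(456,92),(417,59),(392,25),(464,23)],17),1))
e=X[1]-X[0];print(np.linalg.norm(e),np.degrees(np.arctan2(e[1],e[0])))
C=cloud(p,z['d']);print(np.round(C[150,325],1),np.round(C[100,325],1))
E
```

```text
[[ 461.6 -107.7   12. ]
 [ 630.9 -111.4   12. ]
 [ 462.9   -8.2   12. ]
 [ 631.3   -9.4   12. ]]
chips [[520.5 -79.7  17. ]
 [531.4 -78.2  17. ]
 [589.5 -79.   17. ]
 [554.4 -52.8  17. ]
 [532.7 -27.4  17. ]
 [590.8 -26.3  17. ]]
169.36342616007715 -1.2639796469755404
[ 476.8 -107.2  160.5] [478.1 -83.5  12.6]
```

```bash
python3 -m crank '[{"dx":0.06,"dy":0.8,"dz":0,"roll":0},{"dx":0.06,"dy":0.9,"dz":0,"roll":0},{"dx":0,"dy":0.9,"dz":0,"roll":0},{"dx":0,"dy":0.3,"dz":-0.6,"roll":0},{"dx":0,"dy":0,"dz":-0.8,"roll":0}]';python3 -m crank '[{"dx":0,"dy":0,"dz":-0.3,"roll":0},{"dx":0,"dy":0,"dz":0,"roll":0},{"dx":0,"dy":0,"dz":0,"roll":0}]'
python3 look.py e wrist
```

```text
clock: 4.12
eef_pos: [484.0, -55.5, 73.5]
eef_rot: [0.003, 0.716, 0.698, 0.002]
force: [0.6, -0.0, -1.1]
gripper_width: 0.319
clock: 4.37
eef_pos: [479.9, -57.0, 58.4]
eef_rot: [-0.001, 0.717, 0.698, -0.001]
force: [-0.0, 0.5, -3.3]
gripper_width: 0.315
4.37 [479.9 -57.   58.4] toolYdeg -1.54 zax [-0.003  0.    -1.   ] F [-0.   0.5 -3.3] M [-0.06 -0.16  0.02] w 0.315 J [-0.17  0.1   2.17 -0.    0.88 -0.14]
wrist cam [481.5  20.7 205. ]
```

View pics/ewrist.png

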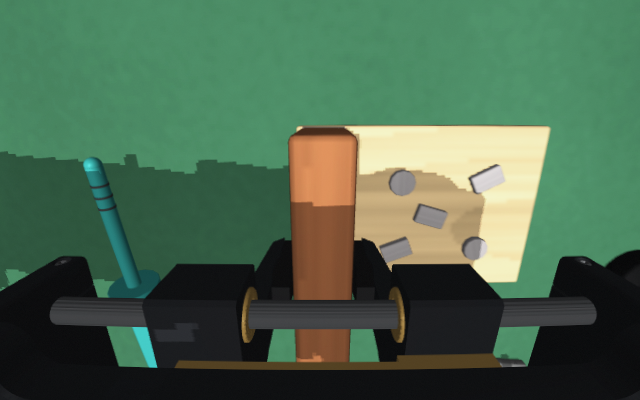

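```bash
python3 -m crank '[{"dx":0,"dy":0.07,"dz":-0.25,"roll":0},{"dx":0,"dy":0,"dz":-0.15,"roll":0},{"dx":0,"dy":0,"dz":0,"roll":0},{"dx":0,"dy":0,"dz":0,"roll":0}]'; python3 st.py
```

```text
clock: 4.75
eef_pos: [480.7, -53.5, 43.3]
eef_rot: [-0.0, 0.716, 0.698, -0.0]
force: [-0.6, -0.5, -3.0]
gripper_width: 0.312
4.75 [480.7 -53.5  43.3] toolYdeg -1.46 zax [-0.001  0.    -1.   ] F [-0.6 -0.5 -3. ] M [-0.05 -0.11 -0.02] w 0.312 J [-0.16  0.12  2.18 -0.    0.85 -0.14]
```

```bash
python3 -m crank '[{"dx":0,"dy":0,"dz":-0.05,"roll":0},{"dx":0,"dy":0,"dz":0,"roll":0},{"dx":0,"dy":0,"dz":0,"roll":0}]';python3 -m crank '[{"dx":0,"dy":0,"dz":-0.02,"roll":0},{"dx":0,"dy":0,"dz":0,"roll":0},{"dx":0,"dy":0,"dz":0,"roll":0}]'; python3 st.py
```

```text
clock: 5.0
eef_pos: [481.1, -53.4, 41.7]
eef_rot: [0.0, 0.716, 0.698, 0.0]
force: [-0.1, -0.4, -2.3]
gripper_width: 0.313
clock: 5.25
eef_pos: [480.9, -53.3, 40.8]
eef_rot: [0.0, 0.716, 0.698, 0.0]
force: [0.4, -0.0, -2.1]
gripper_width: 0.32
5.25 [480.9 -53.3  40.8] toolYdeg -1.45 zax [ 0. -0. -1.] F [ 0.4 -0.  -2.1] M [-0.01 -0.07  0.04] w 0.32 J [-0.16  0.12  2.18 -0.    0.84 -0.14]
```

```bash
R='x'; python3 -m crank '[{"dx":0.1,"dy":0,"dz":0,"roll":0},{"dx":0.2,"dy":-0.005,"dz":0,"roll":0},{"dx":0.2,"dy":-0.005,"dz":0,"roll":0},{"dx":0.2,"dy":-0.005,"dz":0,"roll":0},{"dx":0.2,"dy":-0.005,"dz":0,"roll":0}]'; python3 -m crank '[{"dx":0.2,"dy":-0.005,"dz":0,"roll":0},{"dx":0.2,"dy":-0.005,"dz":0,"roll":0},{"dx":0.2,"dy":-0.005,"dz":0,"roll":0},{"dx":0.2,"dy":-0.005,"dz":0,"roll":0},{"dx":0.2,"dy":-0.005,"dz":0,"roll":0}]'; python3 look.py f wrist
```

```text
clock: 5.67
eef_pos: [518.3, -54.2, 40.8]
eef_rot: [0.0, 0.716, 0.698, 0.0]
force: [-0.2, 0.9, -1.8]
gripper_width: 0.317
clock: 6.08
eef_pos: [557.6, -55.2, 40.6]
eef_rot: [-0.0, 0.716, 0.698, -0.0]
force: [0.0, -0.7, -3.1]
gripper_width: 0.316
6.08 [557.6 -55.2  40.6] toolYdeg -1.45 zax [-0.  0. -1.] F [ 0.  -0.7 -3.1] M [-0.05  0.02  0.  ] w 0.316 J [-0.14  0.25  2.02 -0.    0.87 -0.12]
wrist cam [558.7  22.6 187.1]
```

View pics/fwrist.png

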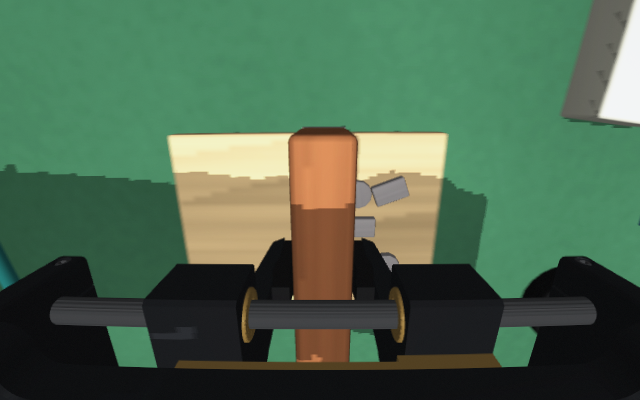

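```bash
python3 - <<'E'
from h import *
z=np.load('pics/top0.npz');p={k:z[k] for k in('K','k1','view')}
print('lamp base edge, box near edge, pot',np.round(onz(p,[(314,142),(262,141),(233,180),(233,172)],0),0))
E
python3 -m crank '[{"dx":0.2,"dy":-0.005,"dz":0,"roll":0},{"dx":0.2,"dy":-0.005,"dz":0,"roll":0},{"dx":0.2,"dy":-0.005,"dz":0,"roll":0},{"dx":0.2,"dy":-0.005,"dz":0,"roll":0},{"dx":0.2,"dy":-0.005,"dz":0,"roll":0}]'; python3 -m crank '[{"dx":0.2,"dy":-0.005,"dz":0,"roll":0},{"dx":0.2,"dy":-0.005,"dz":0,"roll":0},{"dx":0.2,"dy":-0.005,"dz":0,"roll":0},{"dx":0.15,"dy":0,"dz":0,"roll":0},{"dx":0,"dy":0,"dz":0,"roll":0}]'; python3 look.py g wrist
```

```text
lamp base edge, box near edge, pot [[ 711. -121.    0.]
 [ 715.   58.    0.]
 [ 578.  153.    0.]
 [ 606.  154.    0.]]
clock: 6.55
eef_pos: [597.8, -56.2, 40.7]
eef_rot: [0.0, 0.716, 0.698, 0.0]
force: [0.0, 0.4, -1.4]
gripper_width: 0.316
clock: 6.97
eef_pos: [628.7, -56.9, 41.1]
eef_rot: [0.001, 0.716, 0.698, 0.001]
force: [0.1, -0.2, -1.9]
gripper_width: 0.313
6.97 [628.7 -56.9  41.1] toolYdeg -1.45 zax [ 0.002 -0.    -1.   ] F [ 0.1 -0.2 -1.9] M [-0.11 -0.08  0.02] w 0.313 J [-0.13  0.37  1.86  0.    0.91 -0.1 ]
wrist cam [629.5  21.  187.6]
```

View pics/gwrist.png

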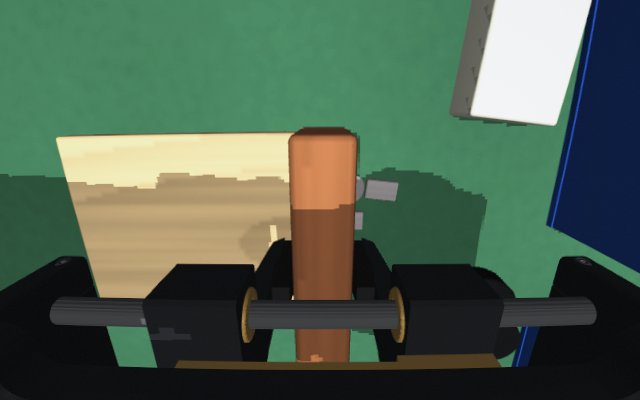

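```bash

python3 -m crank '[{"dx":0.15,"dy":0,"dz":0,"roll":0},{"dx":0.1,"dy":0,"dz":0,"roll":0},{"dx":0,"dy":0,"dz":0,"roll":0},{"dx":0,"dy":0,"dz":0.4,"roll":0},{"dx":0,"dy":0,"dz":0.8,"roll":0}]'; python3 -m crank '[{"dx":-0.4,"dy":-0.7,"dz":0.5,"roll":0},{"dx":-0.4,"dy":-0.9,"dz":0.1,"roll":0},{"dx":-0.4,"dy":-0.9,"dz":0,"roll":0},{"dx":-0.4,"dy":-0.9,"dz":0,"roll":0},{"dx":-0.4,"dy":-0.9,"dz":0,"roll":0}]'; python3 look.py i wrist top
```

```text
clock: 7.43
eef_pos: [632.6, -56.2, 84.0]
eef_rot: [-0.004, 0.716, 0.698, -0.003]
force: [-1.6, 0.8, -3.2]
gripper_width: 0.312
clock: 7.85
eef_pos: [556.1, -230.0, 113.4]
eef_rot: [0.0, 0.716, 0.698, 0.0]
force: [1.0, -0.5, -2.9]
gripper_width: 0.315
7.85 [ 556.1 -230.   113.4] toolYdeg -1.4 zax [ 0.001 -0.    -1.   ] F [ 1.  -0.5 -2.9] M [-0.1  -0.11 -0.06] w 0.315 J [-0.43  0.23  1.89 -0.    1.02 -0.41]
wrist cam [ 556.9 -152.1  259.9]
top cam [ 288.1 -127.2 1242.8]
```

View pics/iwrist.png

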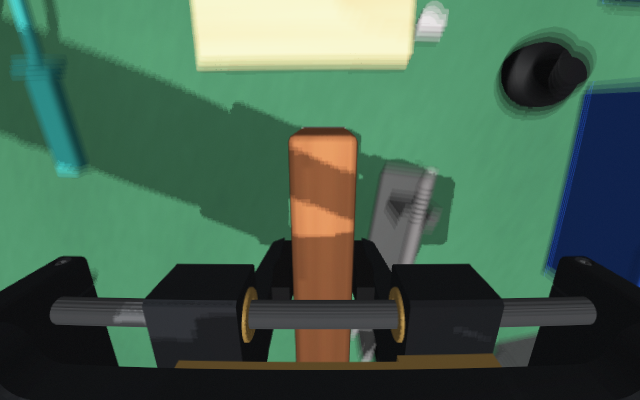

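View pics/itop.png

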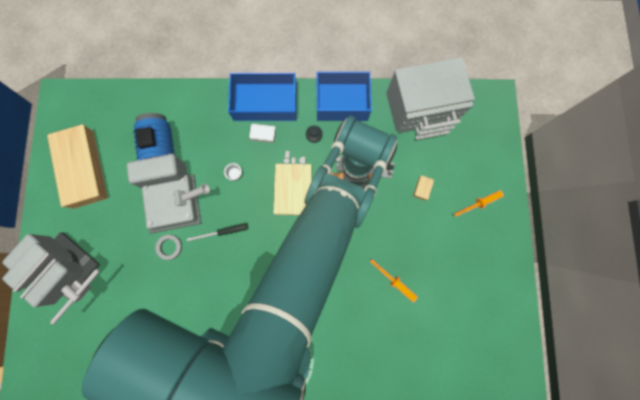

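```bash
python3 - <<'E'
from h import *
b=np.load('pics/itop.npz')['im']
save('itopc.png',cv2.resize(b[125:245,250:350],None,fx=6,fy=5,interpolation=cv2.INTER_CUBIC))
E
```

```text
(no output)
```

View pics/itopc.png

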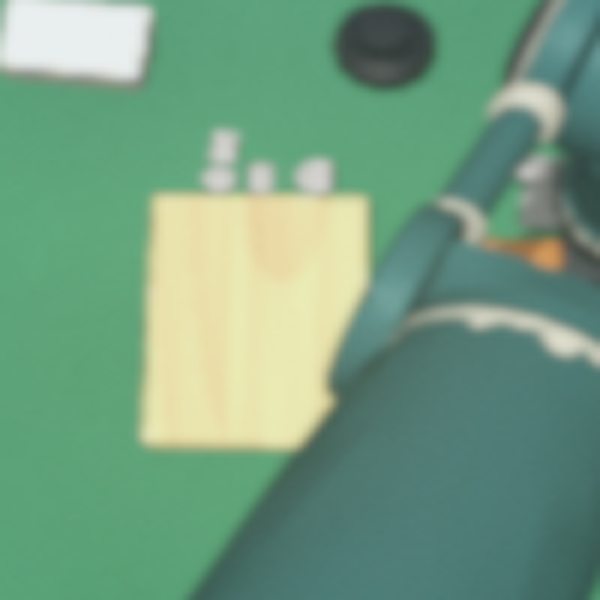

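```bash

python3 -m crank '[{"dx":-0.9,"dy":-0.3,"dz":0,"roll":0},{"dx":-0.9,"dy":-0.35,"dz":0,"roll":0},{"dx":-0.55,"dy":-0.3,"dz":-0.5,"roll":0},{"dx":0,"dy":0,"dz":-0.8,"roll":0},{"dx":0,"dy":0,"dz":-0.5,"roll":0}]'; python3 -m crank '[{"dx":0,"dy":0,"dz":-0.1,"roll":0},{"dx":0,"dy":0,"dz":0,"roll":0},{"dx":0,"dy":0,"dz":0,"roll":0}]'; python3 st.py
```

```text
clock: 8.37
eef_pos: [461.1, -266.5, 39.4]
eef_rot: [-0.0, 0.717, 0.697, 0.0]
force: [-1.0, -0.5, -2.4]
gripper_width: 0.319
clock: 8.62
eef_pos: [463.8, -266.6, 37.4]
eef_rot: [0.0, 0.716, 0.698, 0.0]
force: [0.6, -0.1, -2.6]
gripper_width: 0.317
8.62 [ 463.8 -266.6   37.4] toolYdeg -1.42 zax [ 0.001 -0.    -1.   ] F [ 0.6 -0.1 -2.6] M [-0.05 -0.09  0.01] w 0.317 J [-0.57  0.22  2.08  0.    0.85 -0.54]
```

```bash

python3 -m crank '[{"dx":0,"dy":0,"dz":-0.15,"roll":0},{"dx":0,"dy":0,"dz":-0.08,"roll":0},{"dx":0,"dy":0,"dz":0,"roll":0},{"dx":0,"dy":0,"dz":0,"roll":0}]'; python3 -m crank '[{"dx":0,"dy":0,"dz":-0.02,"roll":0},{"dx":0,"dy":0,"dz":0,"roll":0},{"dx":0,"dy":0,"dz":0,"roll":0}]'; python3 st.py
```

```text
clock: 8.95
eef_pos: [463.3, -266.7, 27.8]
eef_rot: [0.0, 0.716, 0.698, 0.0]
force: [0.4, -0.3, -3.1]
gripper_width: 0.315
clock: 9.2
eef_pos: [463.4, -266.9, 27.6]
eef_rot: [0.0, 0.716, 0.698, 0.0]
force: [-1.0, 2.9, 3.8]
gripper_width: 0.317
9.2 [ 463.4 -266.9   27.6] toolYdeg -1.45 zax [ 0.001 -0.    -1.   ] F [-1.   2.9  3.8] M [0.25 0.19 0.03] w 0.317 J [-0.57  0.23  2.08  0.    0.83 -0.54]
```

```bash

python3 -m crank '[{"dx":0,"dy":0,"dz":0,"roll":0},{"dx":0,"dy":0,"dz":0,"roll":0},{"dx":0,"dy":0,"dz":0,"roll":0},{"dx":0,"dy":0,"dz":0,"roll":0},{"dx":0,"dy":0,"dz":0,"roll":0}]' 0; python3 -m crank '[{"dx":0,"dy":0,"dz":0.3,"roll":0},{"dx":0,"dy":0,"dz":0.8,"roll":0},{"dx":0,"dy":0,"dz":1,"roll":0},{"dx":0,"dy":0,"dz":1,"roll":0},{"dx":0,"dy":0,"dz":0.5,"roll":0}]'; python3 -m crank '[{"dx":0.9,"dy":-0.4,"dz":0,"roll":0},{"dx":0.9,"dy":-0.4,"dz":0,"roll":0},{"dx":0.9,"dy":-0.4,"dz":0,"roll":0},{"dx":0.9,"dy":-0.4,"dz":0,"roll":-0.5},{"dx":0.2,"dy":-0.1,"dz":0,"roll":-0.4}]'; python3 -m crank '[{"dx":0,"dy":0,"dz":0,"roll":0},{"dx":0,"dy":0,"dz":0,"roll":0}]'; python3 look.py j wrist scene
```

```text
clock: 9.62
eef_pos: [462.9, -266.8, 26.6]
eef_rot: [0.0, 0.716, 0.698, -0.0]
force: [-0.2, -0.6, -0.2]
gripper_width: 0.666
clock: 10.03
eef_pos: [465.0, -268.1, 176.9]
eef_rot: [0.004, 0.716, 0.698, 0.001]
force: [1.7, -0.4, 0.3]
gripper_width: 0.998
clock: 10.45
eef_pos: [619.5, -336.8, 171.4]
eef_rot: [0.002, 0.749, 0.663, 0.001]
force: [0.0, -0.1, 0.3]
gripper_width: 0.998
clock: 10.62
eef_pos: [614.7, -334.7, 170.7]
eef_rot: [-0.001, 0.748, 0.664, -0.0]
force: [-0.7, -0.1, -0.7]
gripper_width: 0.999
10.62 [ 614.7 -334.7  170.7] toolYdeg -6.78 zax [-0.001  0.    -1.   ] F [-0.7 -0.1 -0.7] M [-0.04 -0.07  0.  ] w 0.999 J [-0.53  0.36  1.61 -0.    1.17 -0.42]
wrist cam [ 623.2 -257.4  317.3]
scene cam [ 969.2 -718.1 1150.5]
```

View pics/jwrist.png

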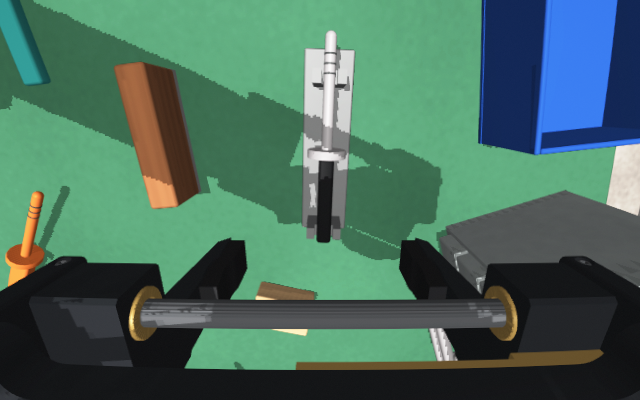

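View pics/jscene.png

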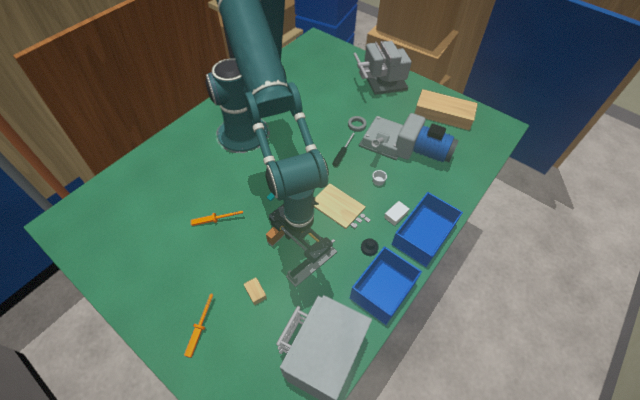

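```bash
python3 - <<'E'
from h import *
z=np.load('pics/jwrist.npz');im=z['im'];p={k:z[k] for k in('K','k1','view')}
save('jc.png',cv2.resize(im[20:250,280:380],None,fx=5,fy=2.5))
g=im.mean(2)
for v in (175,190,205,220): 
    r=np.where(g[v,300:350]<45)[0]+300; X=onz(p,[(r.min(),v),(r.max(),v)],56); print(v,r.min(),r.max(),np.round(X,1).tolist(),np.round(X.mean(0),1))
for v in (60,75,110,130):
    print(v,g[v,315:345].astype(int))
C=cloud(p,z['d']);print([np.round(C[v,u],1).tolist() for u,v in [(325,170),(324,200),(323,230),(328,110),(329,60)]])
E
```

```text
175 319 332 [[612.7, -313.9, 56.0], [624.7, -315.3, 56.0]] [ 618.7 -314.6   56. ]
190 318 331 [[610.0, -328.2, 56.0], [622.2, -329.6, 56.0]] [ 616.1 -328.9   56. ]
205 318 331 [[608.1, -343.0, 56.0], [620.5, -344.5, 56.0]] [ 614.3 -343.7   56. ]
220 317 330 [[605.2, -358.2, 56.0], [617.9, -359.7, 56.0]] [ 611.5 -359.    56. ]
60 [222 222 222 222 221 221 221 221 218 177 194 220 231 240 247 249 241 232
 223 201 151 129 130 130 173 206 218 218 217 217]
75 [225 225 225 225 225 225 184 184 182 182 210 228 235 245 250 242 236 228
 208 170 118 216 162 210 222 222 222 222 221 221]
110 [216 216 215 215 216 214 215 183 187 216 230 239 247 249 242 232 223 198
 141 129 127 129 170 198 210 211 211 212 211 211]
130 [126 127 126 127 127 127 117 117 136 151 159 168 177 174 165 157 146 126
 123 126 126 127 127 127 127 127 199 203 195 194]
[[618.8, -309.1, 59.6], [614.5, -337.8, 58.9], [609.9, -368.5, 58.3], [627.6, -257.3, 53.4], [633.0, -217.1, 53.4]]
```

View pics/jc.png

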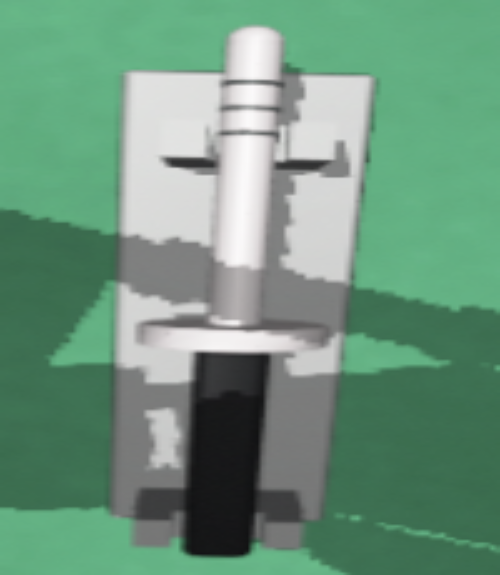

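```bash
python3 - <<'E'
from h import *
z=np.load('pics/jwrist.npz');p={k:z[k] for k in('K','k1','view')}
print(onz(p,[(330.5,31)],47),onz(p,[(326.5,154)],65),onz(p,[(324,242)],47))
# base corners
B=onz(p,[(304,49),(354.5,50),(302,226),(344,228)],8);print(np.round(B,1))
E
```

```text
[[ 637.0846097  -193.74149222   47.        ]] [[ 621.88104452 -294.0338362    65.        ]] [[ 608.78732581 -386.82485003   47.        ]]
[[ 611.5 -197.3    8. ]
 [ 660.6 -204.     8. ]
 [ 583.6 -382.1    8. ]
 [ 632.  -390.4    8. ]]
```

```bash

python3 -m crank '[{"dx":0,"dy":-0.2,"dz":-0.5,"roll":-0.3},{"dx":0,"dy":0,"dz":-0.8,"roll":0},{"dx":0,"dy":0,"dz":-0.8,"roll":0},{"dx":0,"dy":0,"dz":0,"roll":0},{"dx":0,"dy":0,"dz":0,"roll":0}]'; python3 look.py k wrist
```

```text
clock: 11.13
eef_pos: [612.0, -341.2, 84.8]
eef_rot: [-0.003, 0.758, 0.652, -0.001]
force: [-0.2, 1.2, 0.7]
gripper_width: 1.005
11.13 [ 612.  -341.2   84.8] toolYdeg -8.64 zax [-0.005  0.003 -1.   ] F [-0.2  1.2  0.7] M [-0.05 -0.11  0.05] w 1.005 J [-0.54  0.44  1.67 -0.    1.04 -0.39]
wrist cam [ 623.5 -264.7  231.6]
```

View pics/kwrist.png

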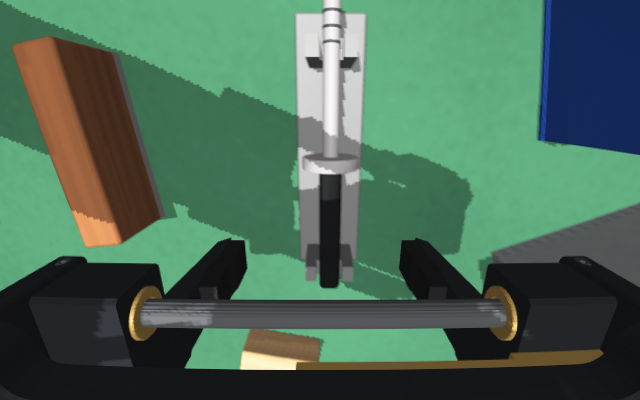

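```bash

python3 -m crank '[{"dx":0.06,"dy":-0.04,"dz":-0.6,"roll":0},{"dx":0,"dy":0,"dz":-0.5,"roll":0},{"dx":0,"dy":0,"dz":-0.25,"roll":0},{"dx":0,"dy":0,"dz":0,"roll":0},{"dx":0,"dy":0,"dz":0,"roll":0}]'; python3 st.py
```

```text
clock: 11.6
eef_pos: [617.8, -344.6, 34.2]
eef_rot: [0.001, 0.758, 0.652, 0.0]
force: [-0.9, -0.1, 1.1]
gripper_width: 0.998
11.6 [ 617.8 -344.6   34.2] toolYdeg -8.64 zax [ 0.001 -0.001 -1.   ] F [-0.9 -0.1  1.1] M [-0.05 -0.1   0.02] w 0.998 J [-0.54  0.5   1.69  0.    0.96 -0.39]
```

```bash

python3 -m crank '[{"dx":-0.07,"dy":0.03,"dz":-0.15,"roll":0},{"dx":0,"dy":0,"dz":0,"roll":0},{"dx":0,"dy":0,"dz":0,"roll":0},{"dx":0,"dy":0,"dz":0,"roll":0}]'; python3 look.py l wrist
```

```text
clock: 11.93
eef_pos: [614.8, -343.4, 27.5]
eef_rot: [0.001, 0.758, 0.652, 0.0]
force: [-0.2, 0.1, 0.2]
gripper_width: 0.998
11.93 [ 614.8 -343.4   27.5] toolYdeg -8.65 zax [ 0.001 -0.001 -1.   ] F [-0.2  0.1  0.2] M [ 0.03 -0.08  0.02] w 0.998 J [-0.54  0.5   1.7   0.    0.94 -0.39]
wrist cam [ 625.5 -266.4  174.1]
```

View pics/lwrist.png

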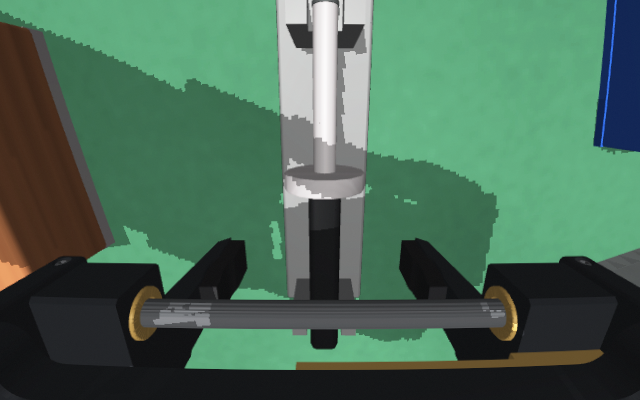

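```bash
Z='';
python3 -m crank '[{"dx":0,"dy":0,"dz":0,"roll":0},{"dx":0,"dy":0,"dz":0,"roll":0},{"dx":0,"dy":0,"dz":0,"roll":0},{"dx":0,"dy":0,"dz":0,"roll":0},{"dx":0,"dy":0,"dz":0,"roll":0}]' 255;python3 -m crank '[{"dx":0,"dy":0,"dz":0,"roll":0},{"dx":0,"dy":0,"dz":0,"roll":0},{"dx":0,"dy":0,"dz":0,"roll":0},{"dx":0,"dy":0,"dz":0,"roll":0},{"dx":0,"dy":0,"dz":0,"roll":0}]';python3 -m crank '[{"dx":0,"dy":0,"dz":0,"roll":0},{"dx":0,"dy":0,"dz":0,"roll":0},{"dx":0,"dy":0,"dz":0,"roll":0},{"dx":0,"dy":0,"dz":0,"roll":0},{"dx":0,"dy":0,"dz":0,"roll":0}]'; python3 st.py
```

```text
clock: 12.4
eef_pos: [614.5, -343.1, 26.7]
eef_rot: [-0.0, 0.758, 0.652, -0.0]
force: [0.0, -0.3, -0.7]
gripper_width: 0.646
clock: 12.82
eef_pos: [614.5, -343.1, 26.7]
eef_rot: [-0.0, 0.758, 0.652, -0.0]
force: [0.3, 0.1, -1.2]
gripper_width: 0.268
clock: 13.23
eef_pos: [614.5, -343.2, 26.7]
eef_rot: [0.0, 0.758, 0.652, 0.0]
force: [0.9, -0.3, -0.7]
gripper_width: 0.153
13.23 [ 614.5 -343.2   26.7] toolYdeg -8.65 zax [ 0. -0. -1.] F [ 0.9 -0.3 -0.7] M [-0.07 -0.16  0.05] w 0.153 J [-0.54  0.5   1.7  -0.    0.94 -0.39]
```

```bash
python3 - <<'E'
from h import *
def P(n): z=np.load(f'pics/{n}0.npz'); return {k:z[k] for k in('K','k1','view')}
pt,ps=P('top'),P('scene')
c=np.array([(118,322),(290,280),(310,440),(137,473)])/3.7+[110,100]
X=onz(pt,c,50);print(np.round(X,1),X.mean(0))
for i in range(4): e=X[(i+1)%4]-X[i]; print(np.linalg.norm(e),np.degrees(np.arctan2(e[1],e[0])))
a=(205.4,188.6);b=(375.6,142.8)
print(onz(pt,[a],114),onz(ps,[b],114))
o1,d1=ray(pt,[a]);o2,d2=ray(ps,[b]);d1,d2=d1[0],d2[0]
t=np.linalg.lstsq(np.c_[d1,-d2],o2-o1,rcond=None)[0];print(o1+d1*t[0],o2+d2*t[1])
E
```

```text
[[544.2 433.7  50. ]
 [581.1 286.2  50. ]
 [440.  261.3  50. ]
 [412.3 407.5  50. ]] [494.38978725 347.19170305  50.        ]
152.0906903026436 -75.94161942778943
143.3202617613215 -170.00966891742138
148.77940804068734 100.7333967496827
134.49237146989873 11.243171362563505
[[524.71061782 209.99728812 114.        ]] [[530.36984253 212.12332215 114.        ]]
[525.73434312 211.45597823 109.11675553] [529.03708864 214.9481398  110.85229954]
```

```bash

python3 -m crank '[{"dx":0,"dy":0,"dz":0.2,"roll":0},{"dx":0,"dy":0,"dz":0.4,"roll":0},{"dx":0,"dy":0,"dz":0.8,"roll":0},{"dx":0,"dy":0,"dz":0.9,"roll":0},{"dx":0,"dy":0,"dz":0.9,"roll":0}]';python3 -m crank '[{"dx":0,"dy":0,"dz":0.8,"roll":0},{"dx":0,"dy":0,"dz":0.4,"roll":0},{"dx":0,"dy":0,"dz":0,"roll":0}]';python3 look.py m wrist scene
```

```text
clock: 13.65
eef_pos: [613.5, -342.6, 155.2]
eef_rot: [-0.001, 0.758, 0.652, -0.0]
force: [0.7, 0.1, -1.3]
gripper_width: 0.156
clock: 13.9
eef_pos: [617.3, -344.8, 209.9]
eef_rot: [0.005, 0.758, 0.652, 0.002]
force: [1.1, 0.0, -0.7]
gripper_width: 0.157
13.9 [ 617.3 -344.8  209.9] toolYdeg -8.65 zax [ 0.009 -0.005 -1.   ] F [ 1.1  0.  -0.7] M [-0.07 -0.13 -0.05] w 0.157 J [-0.54  0.33  1.57  0.    1.23 -0.39]
wrist cam [ 626.7 -267.1  356.2]
scene cam [ 969.2 -718.1 1150.5]
```

View pics/mwrist.png

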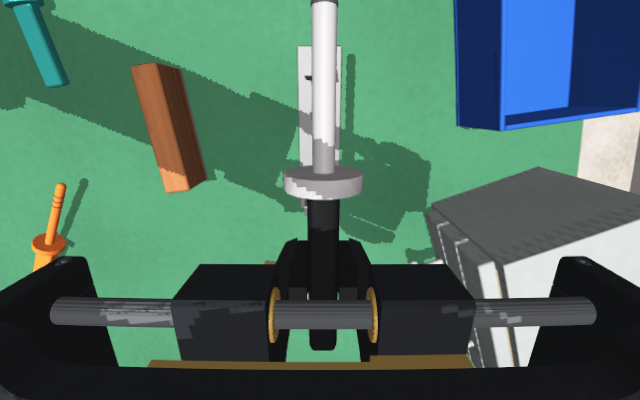

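```bash

python3 -m crank '[{"dx":0,"dy":0.6,"dz":0,"roll":0},{"dx":0,"dy":0.95,"dz":0,"roll":0.4},{"dx":-0.1,"dy":0.95,"dz":0,"roll":0.4},{"dx":-0.1,"dy":0.95,"dz":0,"roll":0.4},{"dx":-0.1,"dy":0.95,"dz":0,"roll":0.4}]';python3 -m crank '[{"dx":-0.1,"dy":0.95,"dz":0,"roll":0.4},{"dx":-0.1,"dy":0.95,"dz":0,"roll":0.4},{"dx":-0.1,"dy":0.95,"dz":0,"roll":0.4},{"dx":-0.1,"dy":0.95,"dz":0,"roll":0.4},{"dx":-0.1,"dy":0.95,"dz":0,"roll":0.1}]';python3 -m crank '[{"dx":-0.1,"dy":0.9,"dz":0,"roll":0},{"dx":0,"dy":0.6,"dz":0,"roll":0},{"dx":0,"dy":0.2,"dz":0,"roll":0},{"dx":0,"dy":0,"dz":0,"roll":0},{"dx":0,"dy":0,"dz":0,"roll":0}]';python3 look.py n wrist
```

```text
clock: 14.42
eef_pos: [600.0, -165.1, 198.9]
eef_rot: [-0.003, 0.701, 0.713, -0.001]
force: [0.2, 0.5, -1.8]
gripper_width: 0.154
clock: 14.83
eef_pos: [579.9, 24.6, 199.3]
eef_rot: [-0.002, 0.634, 0.773, -0.002]
force: [-0.0, 0.8, -1.6]
gripper_width: 0.153
clock: 15.25
eef_pos: [577.4, 90.4, 200.7]
eef_rot: [-0.001, 0.635, 0.773, -0.002]
force: [-0.1, 0.3, -0.8]
gripper_width: 0.154
15.25 [577.4  90.4 200.7] toolYdeg 11.21 zax [-0.003 -0.001 -1.   ] F [-0.1  0.3 -0.8] M [-0.1  -0.13  0.  ] w 0.154 J [ 0.11  0.12  1.84 -0.    1.18 -0.08]
wrist cam [561.8 166.9 347.2]
```

View pics/nwrist.png

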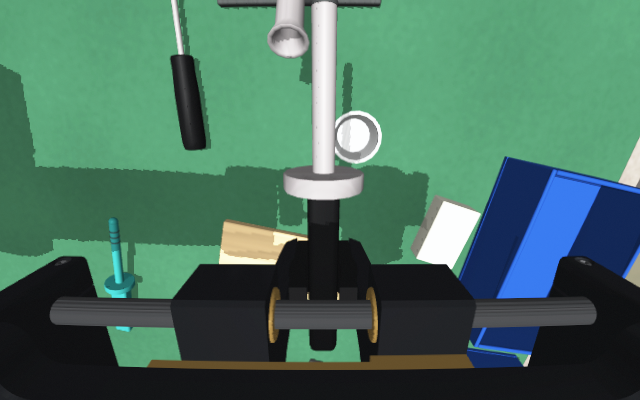

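```bash
python3 - <<'E'
from h import *
z=np.load('pics/nwrist.npz');im=z['im'];p={k:z[k] for k in('K','k1','view')}
save('nc.png',cv2.resize(im[0:70,210:390],None,fx=4,fy=6,interpolation=cv2.INTER_CUBIC))
print(onz(p,[(288.5,40)],114))
C=cloud(p,z['d']);print([np.round(C[v,u],1).tolist() for u,v in [(270,38),(306,38),(288,26),(288,56),(288,10),(240,1),(360,1)]])
E
```

```text
[[526.65211464 210.75841619 114.        ]]
[[513.9, 208.8, 117.8], [539.3, 213.8, 117.2], [526.9, 216.8, 127.3], [526.5, 201.5, 103.4], [522.7, 230.6, 112.0], [455.7, 257.4, 10.1], [577.2, 281.0, 9.2]]
```

View pics/nc.png

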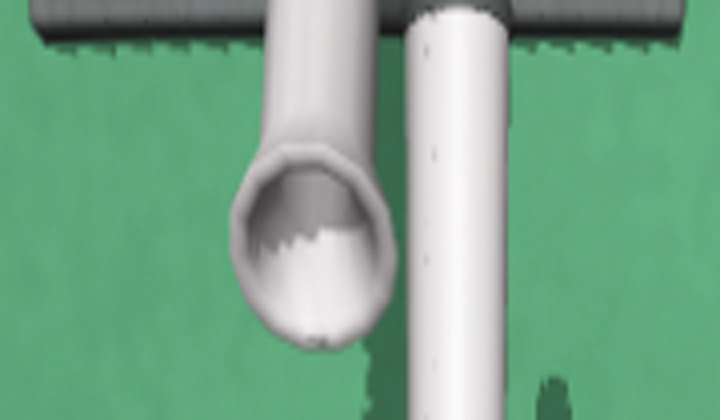

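```bash

python3 -m crank '[{"dx":-0.18,"dy":-0.83,"dz":0,"roll":0},{"dx":-0.18,"dy":-0.83,"dz":-0.3,"roll":0},{"dx":0,"dy":0,"dz":-0.9,"roll":0},{"dx":0,"dy":0,"dz":-0.9,"roll":0},{"dx":0,"dy":0,"dz":-0.9,"roll":0}]';python3 -m crank '[{"dx":0,"dy":0,"dz":-0.4,"roll":0},{"dx":0,"dy":0,"dz":0,"roll":0},{"dx":0,"dy":0,"dz":0,"roll":0}]';cat > rel.py <<'E'
from h import *
import st
M=np.array([526.6,210.3,114]);h=np.array([-.1925,.9813,0]);e=np.array([.9813,.1925,0])
P=np.array(st.s['eef_pos'])+[0,0,20.3]
print('G h,lat,z',round((P-M)@h,1),round((P-M)@e,1),round(P[2],1))
E
python3 rel.py
```

```text
clock: 15.72
eef_pos: [564.6, 21.5, 82.1]
eef_rot: [0.001, 0.637, 0.771, 0.001]
force: [0.1, -0.4, -1.6]
gripper_width: 0.149
clock: 15.97
eef_pos: [563.0, 22.9, 65.5]
eef_rot: [-0.001, 0.636, 0.772, -0.001]
force: [0.5, 0.1, -0.2]
gripper_width: 0.151
15.97 [563.   22.9  65.5] toolYdeg 11.03 zax [-0.003 -0.    -1.   ] F [ 0.5  0.1 -0.2] M [-0.06 -0.15  0.  ] w 0.151 J [-0.    0.23  2.   -0.    0.92 -0.2 ]
G h,lat,z -190.9 -0.4 85.8
```

```bash

python3 -m crank '[{"dx":0,"dy":0,"dz":-0.4,"roll":0},{"dx":-0.09,"dy":0.45,"dz":0,"roll":0},{"dx":-0.09,"dy":0.5,"dz":0,"roll":0},{"dx":-0.09,"dy":0.45,"dz":0,"roll":0},{"dx":0,"dy":0,"dz":0,"roll":0}]'; python3 rel.py; python3 look.py o wrist scene
```

```text
clock: 16.38
eef_pos: [555.1, 82.3, 53.4]
eef_rot: [0.001, 0.635, 0.773, 0.002]
force: [-0.7, -0.3, -2.1]
gripper_width: 0.153
16.38 [555.1  82.3  53.4] toolYdeg 11.2 zax [ 0.004  0.001 -1.   ] F [-0.7 -0.3 -2.1] M [-0.08 -0.09  0.02] w 0.153 J [ 0.1   0.23  2.01  0.    0.89 -0.09]
G h,lat,z -131.1 3.3 73.7
16.38 [555.1  82.3  53.4] toolYdeg 11.2 zax [ 0.004  0.001 -1.   ] F [-0.7 -0.3 -2.1] M [-0.08 -0.09  0.02] w 0.153 J [ 0.1   0.23  2.01  0.    0.89 -0.09]
wrist cam [538.3 158.4 200. ]
scene cam [ 969.2 -718.1 1150.5]
```

View pics/owrist.png

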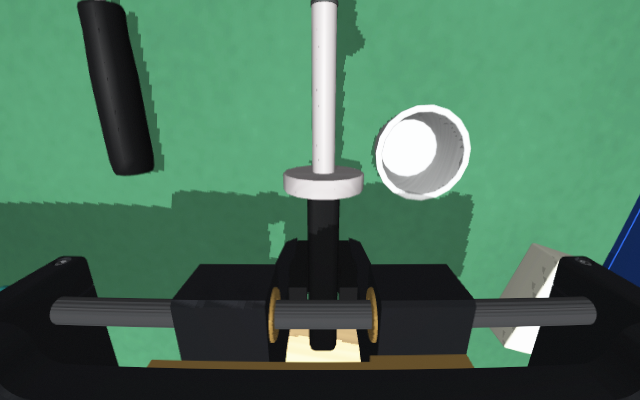

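```bash

python3 -m crank '[{"dx":-0.04,"dy":0,"dz":0.2,"roll":0},{"dx":-0.03,"dy":0,"dz":0.2,"roll":0},{"dx":0,"dy":0,"dz":0.2,"roll":0},{"dx":0,"dy":0,"dz":0.2,"roll":0}]'; python3 rel.py;python3 -m crank '[{"dx":0,"dy":0,"dz":0.2,"roll":0},{"dx":0,"dy":0.02,"dz":0.2,"roll":0},{"dx":0,"dy":0.03,"dz":0.2,"roll":0}]'; python3 rel.py; python3 look.py q wrist
```

```text
clock: 16.82
eef_pos: [551.0, 79.7, 84.1]
eef_rot: [0.001, 0.635, 0.772, 0.0]
force: [0.4, 0.2, -2.4]
gripper_width: 0.154
16.82 [551.   79.7  84.1] toolYdeg 11.1 zax [ 0.001 -0.    -1.   ] F [ 0.4  0.2 -2.4] M [-0.31 -0.14 -0.04] w 0.154 J [ 0.1   0.19  2.   -0.    0.95 -0.09]
G h,lat,z -132.8 -1.2 104.4
clock: 17.07
eef_pos: [550.6, 82.3, 107.7]
eef_rot: [0.0, 0.635, 0.772, 0.0]
force: [-0.3, -0.8, -2.5]
gripper_width: 0.159
17.07 [550.6  82.3 107.7] toolYdeg 11.13 zax [ 0. -0. -1.] F [-0.3 -0.8 -2.5] M [-0.29 -0.08 -0.04] w 0.159 J [ 0.1   0.16  1.99 -0.    1.   -0.09]
G h,lat,z -130.3 -1.1 128.0
17.07 [550.6  82.3 107.7] toolYdeg 11.13 zax [ 0. -0. -1.] F [-0.3 -0.8 -2.5] M [-0.29 -0.08 -0.04] w 0.159 J [ 0.1   0.16  1.99 -0.    1.   -0.09]
wrist cam [534.5 158.6 254.2]
```

View pics/qwrist.png

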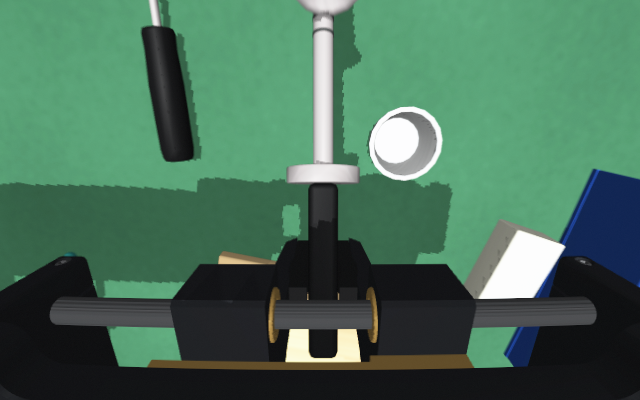

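```bash

python3 -m crank '[{"dx":-0.01,"dy":0.06,"dz":0.2,"roll":0},{"dx":-0.01,"dy":0.07,"dz":0.2,"roll":0},{"dx":-0.02,"dy":0.09,"dz":0.2,"roll":0},{"dx":-0.02,"dy":0.1,"dz":0.2,"roll":0},{"dx":-0.02,"dy":0.1,"dz":0.2,"roll":0}]'; python3 -m crank '[{"dx":0,"dy":0,"dz":0.07,"roll":0},{"dx":0,"dy":0,"dz":0,"roll":0},{"dx":0,"dy":0,"dz":0,"roll":0}]';python3 rel.py;  python3 look.py r wrist scene
```

```text
clock: 17.53
eef_pos: [547.1, 99.7, 147.4]
eef_rot: [-0.0, 0.635, 0.772, -0.0]
force: [-0.5, -0.2, -2.6]
gripper_width: 0.155
clock: 17.78
eef_pos: [547.5, 99.6, 149.8]
eef_rot: [0.0, 0.635, 0.773, 0.0]
force: [-0.6, -0.1, -1.9]
gripper_width: 0.153
17.78 [547.5  99.6 149.8] toolYdeg 11.16 zax [ 0.001  0.    -1.   ] F [-0.6 -0.1 -1.9] M [-0.13 -0.13  0.01] w 0.153 J [ 0.13  0.11  1.95  0.    1.07 -0.06]
G h,lat,z -112.7 -0.8 170.1
17.78 [547.5  99.6 149.8] toolYdeg 11.16 zax [ 0.001  0.    -1.   ] F [-0.6 -0.1 -1.9] M [-0.13 -0.13  0.01] w 0.153 J [ 0.13  0.11  1.95  0.    1.07 -0.06]
wrist cam [531.3 175.8 296.4]
scene cam [ 969.2 -718.1 1150.5]
```

View pics/rwrist.png

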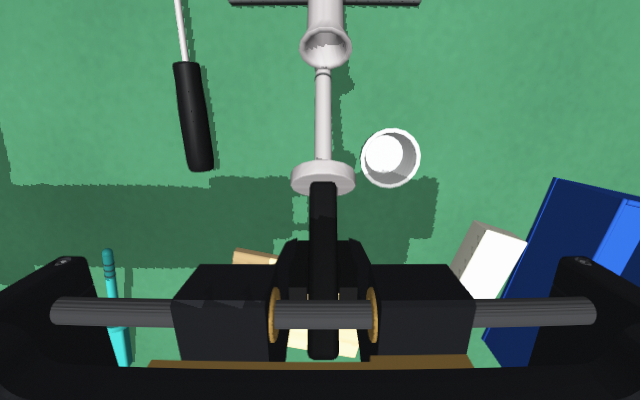

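```bash
cat > pitch.py <<'E'
import sys
from h import *
def run(n):
    z=np.load(f'pics/{n}wrist.npz');im=z['im'];p={k:z[k] for k in('K','k1','view')};C=cloud(p,z['d'])
    h=np.array([-.1925,.9813,0]);M=np.array([526.6,210.3,114]);e=np.array([.9813,.1925,0])
    V=np.array([[ (C[v,u]-M)@h,(C[v,u]-M)@e,C[v,u,2]] for v,u in PTS]);print(np.round(V,1).tolist())
    return V
if __name__=='__main__':
    n=sys.argv[1]; PTS=[tuple(map(int,a.split(','))) for a in sys.argv[2:]]
    V=run(n); k=np.polyfit(V[:,0],V[:,2],1);print('pitch',-np.degrees(np.arctan(k[0])),'yawerr',np.degrees(np.polyfit(V[:,0],V[:,1],1)[0]))
E
python3 pitch.py r 85,322 100,322 115,322 130,322 145,322 155,322; python3 pitch.py r 195,322 205,322 220,322 235,322 ; python3 pitch.py r 47,303 47,349 27,326 67,326
python3 - <<'E'
from h import *
z=np.load('pics/rwrist.npz');im=z['im'];p={k:z[k] for k in('K','k1','view')}
save('rc.png',cv2.resize(im[0:200,260:400],None,fx=4,fy=3,interpolation=cv2.INTER_CUBIC))
print(onz(p,[(326,47)],114))
E
```

```text
[[-19.7, -2.4, 110.4], [-28.6, -2.3, 116.0], [-37.1, -2.3, 122.1], [-45.4, -2.3, 127.2], [-53.2, -2.3, 134.1], [-58.2, -2.3, 137.7]]
pitch 35.43470459919842 yawerr -0.06254560362501389
[[-75.3, -2.3, 158.3], [-79.5, -2.3, 161.5], [-85.7, -2.3, 166.0], [-91.8, -2.3, 170.2]]
pitch 35.90142923997029 yawerr -0.059542724946845475
[[0.4, -13.2, 115.5], [0.1, 13.0, 117.2], [7.9, -0.2, 126.8], [-8.7, 0.1, 104.1]]
pitch -53.77955377508924 yawerr -2.7819830586570107
[[526.42618943 210.97188137 114.        ]]
```

View pics/rc.png

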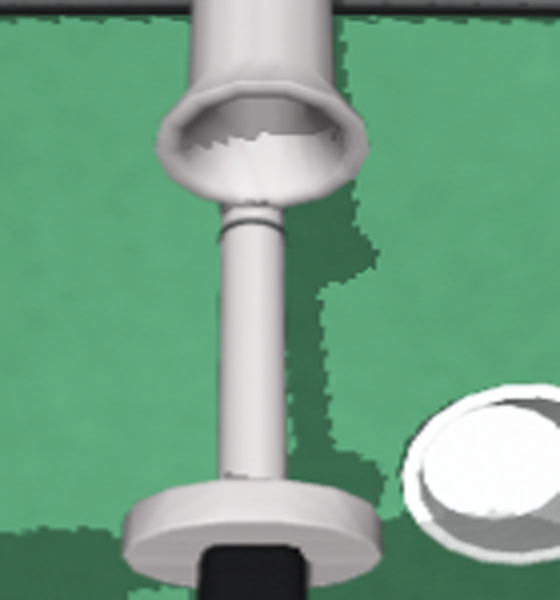

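```bash

python3 -m crank '[{"dx":0.06,"dy":-0.3,"dz":0.215,"roll":0},{"dx":0.06,"dy":-0.3,"dz":0.215,"roll":0},{"dx":0.06,"dy":-0.3,"dz":0.215,"roll":0},{"dx":0,"dy":0.15,"dz":0.21,"roll":0},{"dx":0,"dy":0.16,"dz":0.22,"roll":0}]'; python3 -m crank '[{"dx":0,"dy":0,"dz":0,"roll":0},{"dx":0,"dy":0,"dz":0,"roll":0},{"dx":0,"dy":0,"dz":0,"roll":0}]';python3 rel.py;  python3 look.py s wrist
```

```text
clock: 18.3
eef_pos: [555.2, 74.3, 194.0]
eef_rot: [0.0, 0.636, 0.771, 0.0]
force: [0.1, 0.7, -1.6]
gripper_width: 0.153
clock: 18.55
eef_pos: [554.3, 75.9, 192.5]
eef_rot: [-0.0, 0.635, 0.773, -0.0]
force: [-0.2, -0.2, -1.1]
gripper_width: 0.151
18.55 [554.3  75.9 192.5] toolYdeg 11.18 zax [-0.  0. -1.] F [-0.2 -0.2 -1.1] M [-0.09 -0.12 -0.01] w 0.151 J [ 0.09  0.08  1.9   0.    1.16 -0.1 ]
G h,lat,z -137.2 1.3 212.8
18.55 [554.3  75.9 192.5] toolYdeg 11.18 zax [-0.  0. -1.] F [-0.2 -0.2 -1.1] M [-0.09 -0.12 -0.01] w 0.151 J [ 0.09  0.08  1.9   0.    1.16 -0.1 ]
wrist cam [538.2 152.2 339. ]
```

View pics/swrist.png

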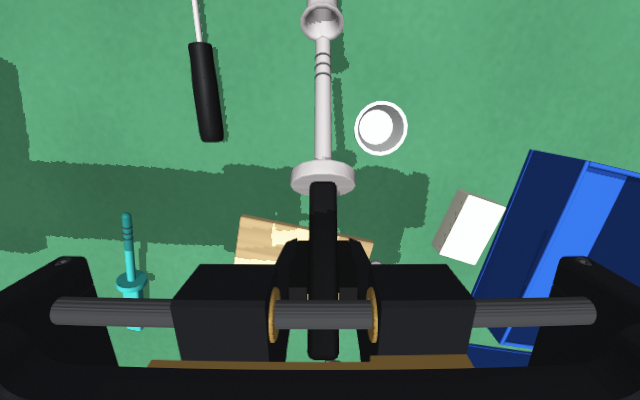

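```bash
python3 pitch.py s 85,322 100,322 115,322 130,322 145,322 155,322;python3 pitch.py s 20,303 20,341 3,322 38,311 38,333
python3 - <<'E'
from h import *
z=np.load('pics/swrist.npz');im=z['im'];p={k:z[k] for k in('K','k1','view')}
save('sc.png',cv2.resize(im[0:90,280:370],None,fx=6,fy=6,interpolation=cv2.INTER_CUBIC))
E
```

```text
[[-44.1, -0.3, 152.0], [-53.1, -0.2, 157.8], [-61.7, -0.2, 165.5], [-69.8, -0.2, 171.8], [-77.7, -0.2, 176.9], [-82.7, -0.2, 181.0]]
pitch 37.20875442751849 yawerr -0.12559878854905238
[[0.9, -13.4, 116.9], [0.8, 12.7, 117.4], [8.4, -0.3, 126.1], [-7.7, -8.5, 104.7], [-7.9, 7.7, 105.9]]
pitch -52.35928505060228 yawerr -0.8336042145120739
```

View pics/sc.png

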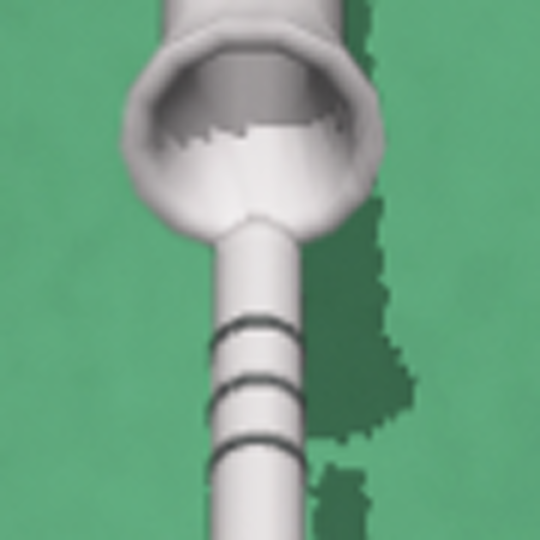

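```bash

python3 -m crank '[{"dx":-0.04,"dy":0.2,"dz":-0.1,"roll":0},{"dx":-0.04,"dy":0.2,"dz":-0.143,"roll":0},{"dx":-0.04,"dy":0.2,"dz":-0.143,"roll":0},{"dx":-0.04,"dy":0.2,"dz":-0.143,"roll":0}]'; python3 rel.py;python3 -m crank '[{"dx":-0.03,"dy":0.16,"dz":-0.114,"roll":0},{"dx":0,"dy":0,"dz":0,"roll":0}]'; python3 rel.py;  python3 look.py u wrist
```

```text
clock: 18.93
eef_pos: [547.3, 108.7, 170.0]
eef_rot: [-0.001, 0.635, 0.773, -0.0]
force: [0.6, 0.0, -1.7]
gripper_width: 0.158
18.93 [547.3 108.7 170. ] toolYdeg 11.17 zax [-0.001 -0.    -1.   ] F [ 0.6  0.  -1.7] M [-0.1  -0.1   0.05] w 0.158 J [ 0.15  0.1   1.93  0.    1.12 -0.04]
G h,lat,z -103.7 0.7 190.3
clock: 19.1
eef_pos: [545.4, 115.5, 164.8]
eef_rot: [-0.001, 0.634, 0.773, -0.001]
force: [-0.5, 0.0, -2.4]
gripper_width: 0.159
19.1 [545.4 115.5 164.8] toolYdeg 11.24 zax [-0.003 -0.    -1.   ] F [-0.5  0.  -2.4] M [-0.14 -0.08  0.02] w 0.159 J [ 0.16  0.1   1.93  0.    1.11 -0.03]
G h,lat,z -96.7 0.2 185.1
19.1 [545.4 115.5 164.8] toolYdeg 11.24 zax [-0.003 -0.    -1.   ] F [-0.5  0.  -2.4] M [-0.14 -0.08  0.02] w 0.159 J [ 0.16  0.1   1.93  0.    1.11 -0.03]
wrist cam [529.6 191.8 311.4]
```

View pics/uwrist.png

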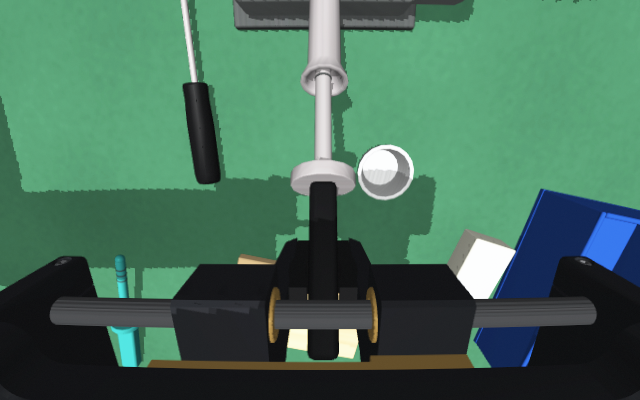

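```bash

python3 -m crank '[{"dx":-0.04,"dy":0.2,"dz":-0.143,"roll":0},{"dx":-0.04,"dy":0.2,"dz":-0.143,"roll":0},{"dx":-0.04,"dy":0.2,"dz":-0.143,"roll":0},{"dx":0,"dy":0,"dz":0,"roll":0}]'; python3 rel.py;python3 -m crank '[{"dx":-0.04,"dy":0.2,"dz":-0.143,"roll":0},{"dx":-0.04,"dy":0.2,"dz":-0.143,"roll":0},{"dx":0,"dy":0,"dz":0,"roll":0}]'; python3 rel.py;  python3 look.py v wrist
```

```text
clock: 19.48
eef_pos: [540.8, 139.2, 147.9]
eef_rot: [-0.001, 0.635, 0.773, -0.001]
force: [-0.2, 0.4, -2.7]
gripper_width: 0.156
19.48 [540.8 139.2 147.9] toolYdeg 11.19 zax [-0.002  0.    -1.   ] F [-0.2  0.4 -2.7] M [-0.18 -0.06 -0.05] w 0.156 J [0.21 0.12 1.95 0.   1.07 0.01]
G h,lat,z -72.5 0.3 168.2
clock: 19.73
eef_pos: [537.8, 155.1, 136.6]
eef_rot: [-0.001, 0.635, 0.773, -0.001]
force: [-0.5, -0.8, -4.2]
gripper_width: 0.154
19.73 [537.8 155.1 136.6] toolYdeg 11.18 zax [-0.002  0.    -1.   ] F [-0.5 -0.8 -4.2] M [-0.26 -0.14 -0.05] w 0.154 J [0.24 0.14 1.96 0.   1.05 0.04]
G h,lat,z -56.3 0.4 156.9
19.73 [537.8 155.1 136.6] toolYdeg 11.18 zax [-0.002  0.    -1.   ] F [-0.5 -0.8 -4.2] M [-0.26 -0.14 -0.05] w 0.154 J [0.24 0.14 1.96 0.   1.05 0.04]
wrist cam [522.  231.4 283.1]
```

View pics/vwrist.png

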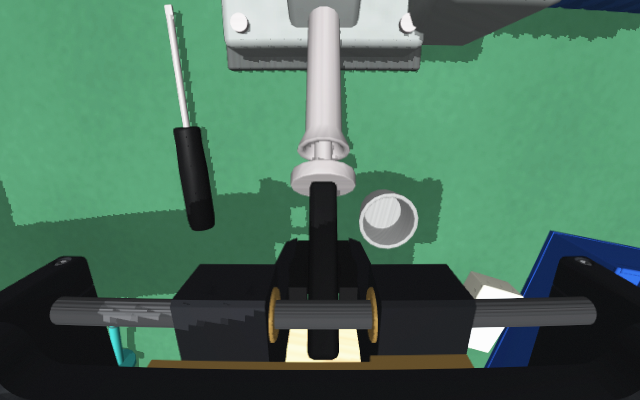

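```bash

python3 -m crank '[{"dx":-0.04,"dy":0.2,"dz":-0.15,"roll":0},{"dx":-0.02,"dy":0.1,"dz":-0.08,"roll":0},{"dx":0,"dy":0,"dz":0,"roll":0},{"dx":0,"dy":0,"dz":0,"roll":0}]'; python3 rel.py;python3 -m crank '[{"dx":-0.01,"dy":0.06,"dz":-0.043,"roll":0},{"dx":0,"dy":0,"dz":0,"roll":0},{"dx":0,"dy":0,"dz":0,"roll":0}]'; python3 rel.py
```

```text
clock: 20.12
eef_pos: [536.1, 166.5, 128.5]
eef_rot: [-0.0, 0.635, 0.773, -0.0]
force: [0.9, -1.9, -4.2]
gripper_width: 0.155
20.12 [536.1 166.5 128.5] toolYdeg 11.17 zax [-0.001  0.    -1.   ] F [ 0.9 -1.9 -4.2] M [-0.38 -0.1  -0.  ] w 0.155 J [0.26 0.15 1.96 0.   1.04 0.06]
G h,lat,z -44.8 0.9 148.8
clock: 20.37
eef_pos: [536.4, 167.2, 127.8]
eef_rot: [0.001, 0.635, 0.773, -0.001]
force: [-0.8, -4.9, -0.3]
gripper_width: 0.155
20.37 [536.4 167.2 127.8] toolYdeg 11.17 zax [ 0.    -0.002 -1.   ] F [-0.8 -4.9 -0.3] M [-1.08 -0.06  0.11] w 0.155 J [ 0.26  0.15  1.96 -0.    1.04  0.07]
G h,lat,z -44.2 1.4 148.1
```

```bash

python3 -m crank '[{"dx":-0.01,"dy":0.05,"dz":-0.04,"roll":0},{"dx":0,"dy":0,"dz":0,"roll":0},{"dx":0,"dy":0,"dz":0,"roll":0}]'; python3 rel.py;python3 look.py w wrist; python3 - <<'E'
from h import *
z=np.load('pics/wwrist.npz');im=z['im'];p={k:z[k] for k in('K','k1','view')}
save('wc.png',cv2.resize(im[100:260,260:390],None,fx=5,fy=3.7,interpolation=cv2.INTER_CUBIC))
E
```

```text
clock: 20.62
eef_pos: [536.8, 167.2, 127.4]
eef_rot: [0.002, 0.635, 0.773, -0.002]
force: [-1.4, -14.2, 4.4]
gripper_width: 0.152
20.62 [536.8 167.2 127.4] toolYdeg 11.21 zax [ 0.002 -0.006 -1.   ] F [ -1.4 -14.2   4.4] M [-2.15  0.13  0.13] w 0.152 J [ 0.26  0.15  1.96 -0.01  1.03  0.07]
G h,lat,z -44.3 1.7 147.7
20.62 [536.8 167.2 127.4] toolYdeg 11.21 zax [ 0.002 -0.006 -1.   ] F [ -1.4 -14.2   4.4] M [-2.15  0.13  0.13] w 0.152 J [ 0.26  0.15  1.96 -0.01  1.03  0.07]
wrist cam [520.4 244.3 273.5]
```

View pics/wc.png

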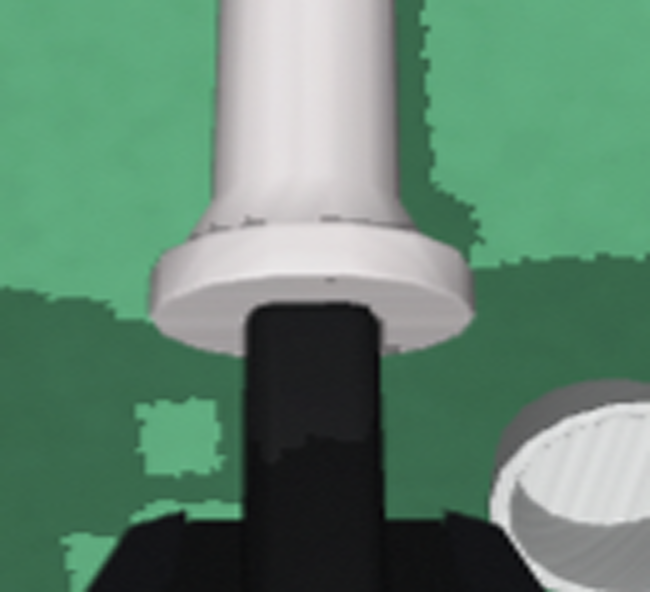

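```bash

python3 -m crank '[{"dx":0,"dy":0,"dz":0,"roll":0},{"dx":0,"dy":0,"dz":0,"roll":0},{"dx":0,"dy":0,"dz":0,"roll":0},{"dx":0,"dy":0,"dz":0,"roll":0},{"dx":0,"dy":0,"dz":0,"roll":0}]';python3 -m crank '[{"dx":0,"dy":0,"dz":0,"roll":0},{"dx":0,"dy":0,"dz":0,"roll":0},{"dx":0,"dy":0,"dz":0,"roll":0},{"dx":0,"dy":0,"dz":0,"roll":0},{"dx":0,"dy":0,"dz":0,"roll":0}]'; python3 rel.py
```

```text
clock: 21.08
eef_pos: [536.8, 167.2, 127.4]
eef_rot: [0.002, 0.635, 0.773, -0.002]
force: [-0.9, -14.0, 4.4]
gripper_width: 0.151
clock: 21.5
eef_pos: [536.7, 167.2, 127.4]
eef_rot: [0.002, 0.635, 0.773, -0.001]
force: [-0.7, -13.7, 4.0]
gripper_width: 0.156
21.5 [536.7 167.2 127.4] toolYdeg 11.2 zax [ 0.002 -0.005 -1.   ] F [ -0.7 -13.7   4. ] M [-2.13  0.12  0.12] w 0.156 J [ 0.26  0.15  1.96 -0.01  1.03  0.07]
G h,lat,z -44.3 1.7 147.7
```

```bash

python3 -m crank '[{"dx":0.04,"dy":-0.2,"dz":0.143,"roll":0},{"dx":0.04,"dy":-0.2,"dz":0.143,"roll":0},{"dx":0.04,"dy":-0.2,"dz":0.143,"roll":0},{"dx":0.04,"dy":-0.2,"dz":0.143,"roll":0},{"dx":0,"dy":0,"dz":0,"roll":0}]'; python3 rel.py;python3 -m crank '[{"dx":0.04,"dy":-0.2,"dz":0.143,"roll":0},{"dx":0.04,"dy":-0.2,"dz":0.143,"roll":0},{"dx":0.04,"dy":-0.2,"dz":0.143,"roll":0},{"dx":0.04,"dy":-0.2,"dz":0.143,"roll":0},{"dx":0.04,"dy":-0.2,"dz":0.143,"roll":0}]';python3 -m crank '[{"dx":0.04,"dy":-0.2,"dz":0.143,"roll":0},{"dx":0.04,"dy":-0.2,"dz":0.143,"roll":0},{"dx":0.04,"dy":-0.2,"dz":0.143,"roll":0},{"dx":0.04,"dy":-0.2,"dz":0.143,"roll":0},{"dx":0,"dy":0,"dz":0,"roll":0}]'; python3 rel.py;python3 look.py x wrist scene
```

```text
clock: 21.92
eef_pos: [543.2, 137.2, 150.4]
eef_rot: [0.001, 0.635, 0.772, 0.001]
force: [-0.5, -1.3, -0.8]
gripper_width: 0.155
21.92 [543.2 137.2 150.4] toolYdeg 11.1 zax [ 0.002 -0.    -1.   ] F [-0.5 -1.3 -0.8] M [-0.55  0.15  0.12] w 0.155 J [ 0.2   0.12  1.94 -0.    1.08  0.01]
G h,lat,z -75.0 2.2 170.7
clock: 22.33
eef_pos: [550.6, 97.7, 178.1]
eef_rot: [0.0, 0.635, 0.772, 0.0]
force: [-0.1, -0.1, -1.3]
gripper_width: 0.152
clock: 22.75
eef_pos: [557.7, 65.0, 201.7]
eef_rot: [0.001, 0.636, 0.772, 0.001]
force: [0.1, -0.8, -1.4]
gripper_width: 0.159
22.75 [557.7  65.  201.7] toolYdeg 11.08 zax [ 0.003 -0.    -1.   ] F [ 0.1 -0.8 -1.4] M [-0.07 -0.1  -0.01] w 0.159 J [ 0.07  0.08  1.89 -0.    1.17 -0.12]
G h,lat,z -148.6 2.6 222.0
22.75 [557.7  65.  201.7] toolYdeg 11.08 zax [ 0.003 -0.    -1.   ] F [ 0.1 -0.8 -1.4] M [-0.07 -0.1  -0.01] w 0.159 J [ 0.07  0.08  1.89 -0.    1.17 -0.12]
wrist cam [541.4 141.4 348.2]
scene cam [ 969.2 -718.1 1150.5]
```

View pics/xwrist.png

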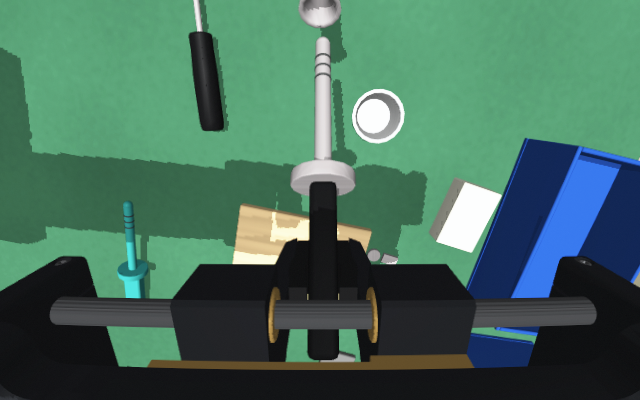

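```bash

python3 -m crank '[{"dx":0.1,"dy":-0.5,"dz":0,"roll":-0.3},{"dx":0.14,"dy":-0.85,"dz":0,"roll":-0.3},{"dx":0.14,"dy":-0.85,"dz":0,"roll":-0.3},{"dx":0.14,"dy":-0.85,"dz":0,"roll":-0.3},{"dx":0.14,"dy":-0.85,"dz":0,"roll":-0.3}]';python3 -m crank '[{"dx":0.14,"dy":-0.85,"dz":0,"roll":-0.3},{"dx":0.14,"dy":-0.85,"dz":0,"roll":-0.3},{"dx":0.14,"dy":-0.85,"dz":0,"roll":-0.3},{"dx":0.14,"dy":-0.85,"dz":0,"roll":-0.3},{"dx":0.14,"dy":-0.85,"dz":0,"roll":-0.3}]';python3 -m crank '[{"dx":0.14,"dy":-0.85,"dz":0,"roll":-0.29},{"dx":0,"dy":-0.5,"dz":-0.3,"roll":0},{"dx":0,"dy":-0.2,"dz":-0.3,"roll":0},{"dx":0,"dy":0,"dz":0,"roll":0},{"dx":0,"dy":0,"dz":0,"roll":0}]';python3 look.py y wrist scene
```

```text
clock: 23.27
eef_pos: [582.7, -90.2, 199.4]
eef_rot: [-0.0, 0.694, 0.72, -0.0]
force: [0.8, -0.2, -1.9]
gripper_width: 0.154
clock: 23.68
eef_pos: [610.8, -260.5, 199.2]
eef_rot: [-0.001, 0.748, 0.663, -0.0]
force: [0.7, 0.0, -1.3]
gripper_width: 0.156
clock: 24.1
eef_pos: [615.1, -319.9, 173.4]
eef_rot: [-0.003, 0.758, 0.652, -0.001]
force: [0.0, 0.7, -1.4]
gripper_width: 0.152
24.1 [ 615.1 -319.9  173.4] toolYdeg -8.6 zax [-0.004  0.003 -1.   ] F [ 0.   0.7 -1.4] M [-0.11 -0.08 -0.04] w 0.152 J [-0.52  0.34  1.62  0.    1.18 -0.37]
wrist cam [ 626.5 -243.5  320.2]
scene cam [ 969.2 -718.1 1150.5]
```

View pics/ywrist.png

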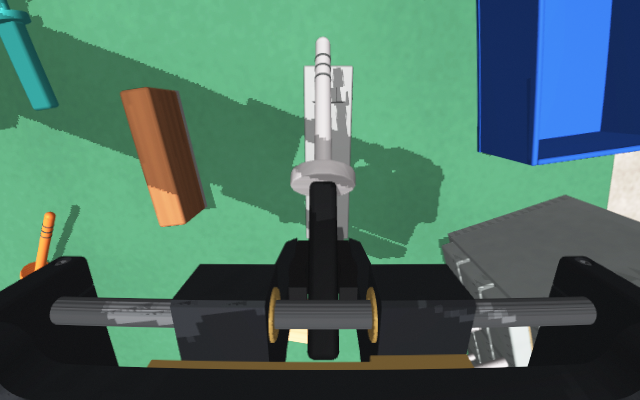

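```bash
cat > rc.py <<'E'
from h import *
import st
P=np.array(st.s['eef_pos'])-[614.5,-343.2,26.7]
a=np.radians(st.s and 81.35)
print('along,lat,dz',round(P[0]*np.cos(a)+P[1]*np.sin(a),1),round(P[0]*np.sin(a)-P[1]*np.cos(a),1),round(P[2],1))
E
python3 -m crank '[{"dx":0.06,"dy":-0.05,"dz":-0.5,"roll":0},{"dx":0,"dy":0,"dz":-0.5,"roll":0},{"dx":0,"dy":0,"dz":-0.4,"roll":0},{"dx":0,"dy":0,"dz":0,"roll":0},{"dx":0,"dy":0,"dz":0,"roll":0}]';python3 rc.py; python3 -m crank '[{"dx":0,"dy":0,"dz":0,"roll":0},{"dx":0,"dy":0,"dz":0,"roll":0}]';python3 rc.py;python3 look.py za wrist
```

```text
clock: 24.62
eef_pos: [618.6, -321.7, 119.7]
eef_rot: [-0.001, 0.758, 0.653, -0.0]
force: [0.5, 0.1, -1.4]
gripper_width: 0.154
24.62 [ 618.6 -321.7  119.7] toolYdeg -8.49 zax [-0.002  0.001 -1.   ] F [ 0.5  0.1 -1.4] M [-0.01 -0.06  0.02] w 0.154 J [-0.52  0.39  1.66  0.    1.09 -0.37]
along,lat,dz 21.9 0.8 93.0
clock: 24.78
eef_pos: [620.2, -323.6, 122.3]
eef_rot: [0.002, 0.758, 0.652, 0.001]
force: [-0.2, 0.4, -1.6]
gripper_width: 0.153
24.78 [ 620.2 -323.6  122.3] toolYdeg -8.55 zax [ 0.003 -0.002 -1.   ] F [-0.2  0.4 -1.6] M [-0.07 -0.11 -0.04] w 0.153 J [-0.52  0.39  1.66  0.    1.09 -0.37]
along,lat,dz 20.3 2.7 95.6
24.78 [ 620.2 -323.6  122.3] toolYdeg -8.55 zax [ 0.003 -0.002 -1.   ] F [-0.2  0.4 -1.6] M [-0.07 -0.11 -0.04] w 0.153 J [-0.52  0.39  1.66  0.    1.09 -0.37]
wrist cam [ 630.5 -246.4  268.8]
```

View pics/zawrist.png

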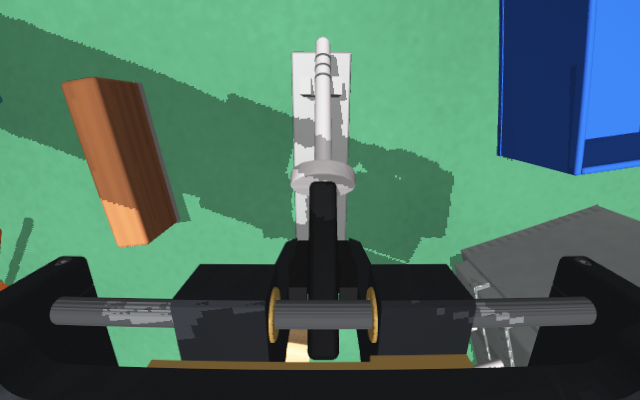

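```bash
python3 -m crank '[{"dx":-0.04,"dy":0,"dz":0,"roll":0},{"dx":0,"dy":0,"dz":0,"roll":0},{"dx":0,"dy":0,"dz":0,"roll":0},{"dx":0,"dy":0,"dz":0,"roll":0}]';python3 rc.py; python3 look.py zb wrist; python3 - <<'E'
from h import *
z=np.load('pics/zbwrist.npz');im=z['im'];p={k:z[k] for k in('K','k1','view')}
save('zbc.png',cv2.resize(im[25:250,270:375],None,fx=5,fy=2.6,interpolation=cv2.INTER_CUBIC))
E
```

```text
clock: 25.17
eef_pos: [617.3, -323.7, 120.3]
eef_rot: [0.0, 0.758, 0.652, 0.0]
force: [0.1, 0.2, -1.6]
gripper_width: 0.153
25.17 [ 617.3 -323.7  120.3] toolYdeg -8.6 zax [ 0. -0. -1.] F [ 0.1  0.2 -1.6] M [-0.08 -0.1   0.04] w 0.153 J [-0.52  0.39  1.66  0.    1.09 -0.37]
along,lat,dz 19.7 -0.1 93.6
25.17 [ 617.3 -323.7  120.3] toolYdeg -8.6 zax [ 0. -0. -1.] F [ 0.1  0.2 -1.6] M [-0.08 -0.1   0.04] w 0.153 J [-0.52  0.39  1.66  0.    1.09 -0.37]
wrist cam [ 628.  -246.8  266.9]
```

View pics/zbc.png

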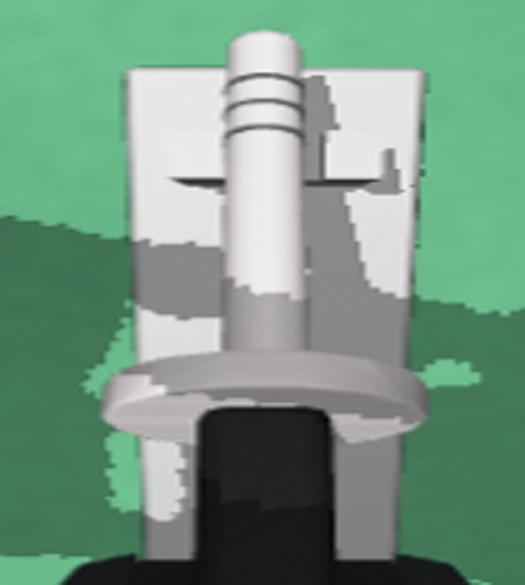

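```bash
python3 -m crank '[{"dx":0,"dy":0,"dz":-0.2,"roll":0},{"dx":0,"dy":0,"dz":-0.2,"roll":0},{"dx":0,"dy":0,"dz":-0.2,"roll":0},{"dx":0,"dy":0,"dz":-0.2,"roll":0},{"dx":0,"dy":0,"dz":-0.1,"roll":0}]';python3 rc.py;python3 -m crank '[{"dx":0,"dy":0,"dz":-0.2,"roll":0},{"dx":0,"dy":0,"dz":-0.2,"roll":0},{"dx":0,"dy":0,"dz":0,"roll":0}]';python3 rc.py; python3 look.py zc wrist
```

```text
clock: 25.63
eef_pos: [616.7, -323.1, 82.2]
eef_rot: [-0.001, 0.758, 0.652, -0.0]
force: [0.4, -0.5, 0.3]
gripper_width: 0.156
25.63 [ 616.7 -323.1   82.2] toolYdeg -8.6 zax [-0.002  0.001 -1.   ] F [ 0.4 -0.5  0.3] M [ 0.17 -0.12 -0.04] w 0.156 J [-0.52  0.43  1.69  0.    1.03 -0.37]
along,lat,dz 20.2 -0.9 55.5
clock: 25.88
eef_pos: [616.5, -322.9, 65.8]
eef_rot: [-0.001, 0.758, 0.652, -0.0]
force: [1.3, 0.3, -0.0]
gripper_width: 0.155
25.88 [ 616.5 -322.9   65.8] toolYdeg -8.61 zax [-0.002  0.002 -1.   ] F [ 1.3  0.3 -0. ] M [ 0.31 -0.3  -0.05] w 0.155 J [-0.52  0.45  1.7   0.    1.   -0.37]
along,lat,dz 20.4 -1.1 39.1
25.88 [ 616.5 -322.9   65.8] toolYdeg -8.61 zax [-0.002  0.002 -1.   ] F [ 1.3  0.3 -0. ] M [ 0.31 -0.3  -0.05] w 0.155 J [-0.52  0.45  1.7   0.    1.   -0.37]
wrist cam [ 627.5 -246.2  212.5]
```

View pics/zcwrist.png

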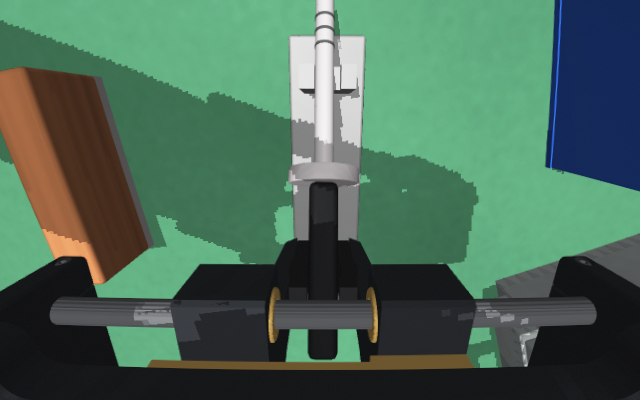

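```bash
python3 -m crank '[{"dx":0.01,"dy":0,"dz":-0.2,"roll":0},{"dx":0.01,"dy":0,"dz":-0.2,"roll":0},{"dx":0,"dy":0,"dz":-0.2,"roll":0},{"dx":0,"dy":0,"dz":-0.15,"roll":0},{"dx":0,"dy":0,"dz":0,"roll":0}]';python3 rc.py;python3 -m crank '[{"dx":0,"dy":0,"dz":0,"roll":0},{"dx":0,"dy":0,"dz":0,"roll":0}]';python3 rc.py; python3 look.py zd wrist
```

```text
clock: 26.35
eef_pos: [617.1, -323.1, 35.9]
eef_rot: [-0.001, 0.758, 0.652, -0.0]
force: [0.2, -0.2, 0.9]
gripper_width: 0.154
26.35 [ 617.1 -323.1   35.9] toolYdeg -8.61 zax [-0.002  0.001 -1.   ] F [ 0.2 -0.2  0.9] M [ 0.13 -0.22 -0.04] w 0.154 J [-0.52  0.48  1.71  0.    0.95 -0.37]
along,lat,dz 20.3 -0.4 9.2
clock: 26.52
eef_pos: [617.7, -323.3, 37.6]
eef_rot: [-0.001, 0.758, 0.652, -0.0]
force: [0.3, -0.5, -0.3]
gripper_width: 0.159
26.52 [ 617.7 -323.3   37.6] toolYdeg -8.58 zax [-0.001  0.001 -1.   ] F [ 0.3 -0.5 -0.3] M [ 0.05 -0.02  0.04] w 0.159 J [-0.52  0.48  1.71 -0.    0.96 -0.37]
along,lat,dz 20.2 0.2 10.9
26.52 [ 617.7 -323.3   37.6] toolYdeg -8.58 zax [-0.001  0.001 -1.   ] F [ 0.3 -0.5 -0.3] M [ 0.05 -0.02  0.04] w 0.159 J [-0.52  0.48  1.71 -0.    0.96 -0.37]
wrist cam [ 628.6 -246.4  184.2]
```

View pics/zdwrist.png

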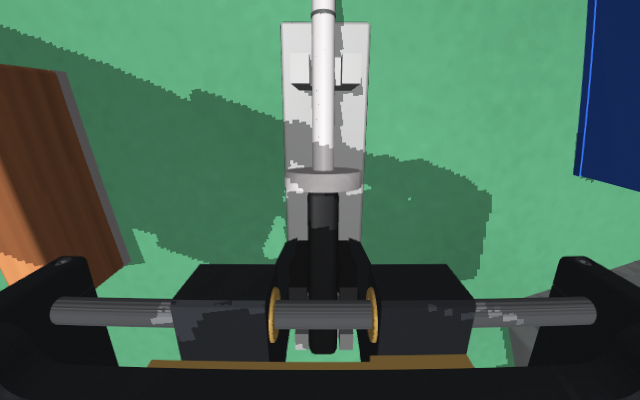

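```bash
python3 -m crank '[{"dx":0,"dy":0,"dz":-0.12,"roll":0},{"dx":0,"dy":0,"dz":-0.08,"roll":0},{"dx":0,"dy":0,"dz":0,"roll":0},{"dx":0,"dy":0,"dz":0,"roll":0}]';python3 rc.py; python3 look.py ze wrist; sed -i 's/^    h=np.*/    h=np.array([.1504,.9886,0]);M=np.array([614.5,-343.2,0]);e=np.array([.9886,-.1504,0])/' pitch.py; python3 pitch.py ze 60,322 80,322 100,322 120,322 140,322 155,322; python3 pitch.py ze 205,322 215,322 225,322 235,322
```

```text
clock: 26.9
eef_pos: [618.2, -323.7, 30.0]
eef_rot: [0.0, 0.758, 0.652, 0.0]
force: [0.4, -1.0, 1.0]
gripper_width: 0.154
26.9 [ 618.2 -323.7   30. ] toolYdeg -8.6 zax [ 0. -0. -1.] F [ 0.4 -1.   1. ] M [ 0.04 -0.13 -0.04] w 0.154 J [-0.52  0.49  1.71 -0.    0.94 -0.37]
along,lat,dz 19.8 0.7 3.3
26.9 [ 618.2 -323.7   30. ] toolYdeg -8.6 zax [ 0. -0. -1.] F [ 0.4 -1.   1. ] M [ 0.04 -0.13 -0.04] w 0.154 J [-0.52  0.49  1.71 -0.    0.94 -0.37]
wrist cam [ 628.9 -246.8  176.6]
[[116.9, -0.5, 51.9], [109.4, -0.5, 52.3], [101.7, -0.5, 52.8], [93.8, -0.5, 53.9], [85.6, -0.5, 53.7], [79.3, -0.5, 53.8]]
pitch 3.2127832338141147 yawerr 0.011986754110137799
[[58.2, -0.5, 58.4], [54.4, -0.5, 60.5], [49.2, -0.5, 59.2], [45.3, -0.5, 61.2]]
pitch 8.72094305784753 yawerr 0.004561464850931154
```

```bash
python3 pitch.py m 60,322 80,322 100,322 120,322 140,322 155,322;python3 pitch.py l 60,324 80,324 100,324 120,324 140,324 155,324; python3 -m crank '[{"dx":0,"dy":0,"dz":-0.08,"roll":0},{"dx":0,"dy":0,"dz":0,"roll":0},{"dx":0,"dy":0,"dz":0,"roll":0},{"dx":0,"dy":0,"dz":0,"roll":0}]';python3 rc.py; python3 look.py zf wrist;  python3 pitch.py zf 60,322 80,322 100,322 120,322 140,322 155,322
```

```text
[[95.7, 1.6, 233.8], [88.2, 1.6, 235.6], [80.7, 1.6, 234.3], [72.9, 1.5, 235.6], [64.9, 1.5, 235.5], [58.6, 1.5, 234.7]]
pitch 1.194212211030209 yawerr 0.07677033240737614
[[96.3, -0.0, 53.9], [89.4, -0.0, 51.2], [81.7, -0.0, 52.6], [73.9, -0.0, 52.2], [65.7, 0.0, 51.9], [59.6, 0.0, 52.9]]
pitch -0.7429579327129548 yawerr -0.047138682109480884
clock: 27.28
eef_pos: [618.2, -323.7, 26.9]
eef_rot: [0.0, 0.758, 0.652, 0.0]
force: [0.1, -0.9, 0.7]
gripper_width: 0.154
27.28 [ 618.2 -323.7   26.9] toolYdeg -8.6 zax [ 0. -0. -1.] F [ 0.1 -0.9  0.7] M [-0.04 -0.08 -0.05] w 0.154 J [-0.52  0.49  1.71 -0.    0.94 -0.37]
along,lat,dz 19.9 0.7 0.2
27.28 [ 618.2 -323.7   26.9] toolYdeg -8.6 zax [ 0. -0. -1.] F [ 0.1 -0.9  0.7] M [-0.04 -0.08 -0.05] w 0.154 J [-0.52  0.49  1.71 -0.    0.94 -0.37]
wrist cam [ 628.9 -246.7  173.5]
[[116.5, -0.5, 52.3], [109.1, -0.5, 53.5], [101.7, -0.5, 52.6], [93.9, -0.5, 53.3], [85.8, -0.5, 51.8], [79.7, -0.5, 53.4]]
pitch 0.2746601218808756 yawerr 0.009487961708323831
```

```bash
cat > pf.py <<'E'
import sys
from h import *
for n in sys.argv[1:]:
    z=np.load(f'pics/{n}wrist.npz');p={k:z[k] for k in('K','k1','view')};C=cloud(p,z['d'])
    s=C[45:160,320:326].reshape(-1,3); c=s.mean(0); 
    d=np.linalg.svd(s[:,:2]-c[:2],full_matrices=False)[2][0]; d*=np.sign(d[1])
    t=(s-c)[:,:2]@d; k=np.polyfit(t,s[:,2],1); r=s[:,2]-np.polyval(k,t); g=abs(r)<2; k=np.polyfit(t[g],s[g,2],1)
    print(n,'pitch down',round(-np.degrees(np.arctan(k[0])),2),'yaw',round(np.degrees(np.arctan2(d[1],d[0])),2),'top z',round(s[:,2].mean(),1))
E
python3 pf.py l m n ze zf
```

```text
l pitch down -0.05 yaw 81.33 top z 53.1
m pitch down 0.7 yaw 81.3 top z 235.9
n pitch down 0.4 yaw 101.18 top z 227.2
ze pitch down 1.73 yaw 81.35 top z 53.0
zf pitch down -0.21 yaw 81.38 top z 52.7
```

```bash
python3 -m crank '[{"dx":0,"dy":0,"dz":0.15,"roll":0},{"dx":0,"dy":0,"dz":0.3,"roll":0},{"dx":0,"dy":0,"dz":0.6,"roll":0},{"dx":0,"dy":0,"dz":0.6,"roll":0},{"dx":0,"dy":0,"dz":0.3,"roll":0}]';python3 -m crank '[{"dx":-0.3,"dy":0.4,"dz":0,"roll":0},{"dx":-0.5,"dy":0.65,"dz":0,"roll":0},{"dx":-0.5,"dy":0.65,"dz":0,"roll":0},{"dx":-0.5,"dy":0.65,"dz":0,"roll":0},{"dx":-0.3,"dy":0.5,"dz":0,"roll":0}]';python3 -m crank '[{"dx":-0.2,"dy":0.3,"dz":0,"roll":0},{"dx":0,"dy":0,"dz":0,"roll":0},{"dx":0,"dy":0,"dz":0,"roll":0},{"dx":0,"dy":0,"dz":0,"roll":0},{"dx":0,"dy":0,"dz":0,"roll":0}]';python3 look.py zg wrist scene top; python3 pf.py zg
```

```text
clock: 27.75
eef_pos: [619.6, -324.2, 108.8]
eef_rot: [0.002, 0.758, 0.652, 0.001]
force: [1.0, -0.1, -0.9]
gripper_width: 0.155
clock: 28.17
eef_pos: [531.5, -207.5, 104.6]
eef_rot: [-0.001, 0.758, 0.652, -0.0]
force: [-0.8, -0.2, -0.8]
gripper_width: 0.153
clock: 28.58
eef_pos: [527.4, -198.8, 105.3]
eef_rot: [0.001, 0.758, 0.652, 0.0]
force: [0.0, 0.1, -1.4]
gripper_width: 0.154
28.58 [ 527.4 -198.8  105.3] toolYdeg -8.62 zax [ 0.001 -0.001 -1.   ] F [ 0.   0.1 -1.4] M [-0.04  0.01  0.02] w 0.154 J [-0.4   0.17  1.97 -0.    0.99 -0.25]
wrist cam [ 537.9 -121.7  251.9]
scene cam [ 969.2 -718.1 1150.5]
top cam [ 288.1 -127.2 1242.8]
zg pitch down 1.15 yaw 81.33 top z 129.5
```

View pics/zgwrist.png

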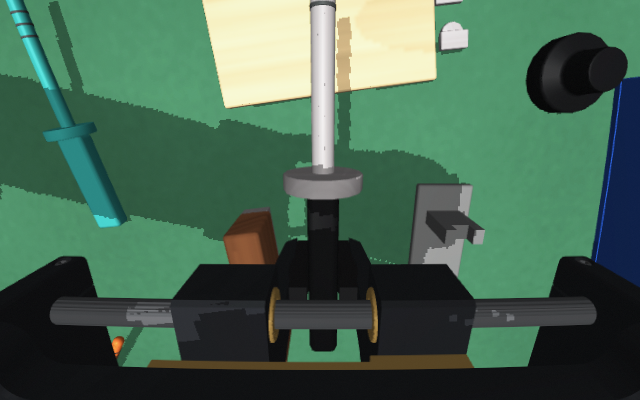

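View pics/zgscene.png

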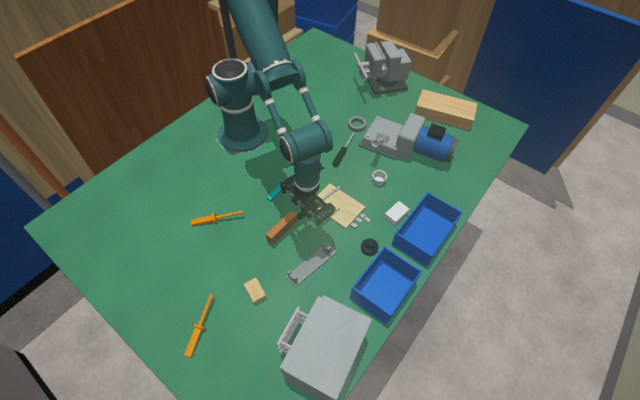

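```bash
python3 -m crank '[{"dx":-0.03,"dy":0.01,"dz":-0.17,"roll":0},{"dx":-0.03,"dy":0.02,"dz":-0.15,"roll":0},{"dx":0,"dy":0,"dz":0,"roll":0},{"dx":0,"dy":0,"dz":0,"roll":0},{"dx":0,"dy":0,"dz":0,"roll":0}]';python3 -m crank '[{"dx":0,"dy":0,"dz":0,"roll":0},{"dx":0,"dy":0,"dz":0,"roll":0},{"dx":0,"dy":0,"dz":0,"roll":0},{"dx":0,"dy":0,"dz":0,"roll":0},{"dx":0,"dy":0,"dz":0,"roll":0}]';python3 look.py zh wrist scene top; python3 pf.py zh;python3 - <<'E'
from h import *
for n in('scene','top'):
    z=np.load(f'pics/zh{n}.npz');im=z['im'].copy();p={k:z[k] for k in('K','k1','view')}
    q=proj(p,np.array([[547.6,-49.5,112],[547.6,-49.5,12]]));print(n,q)
    c=q[0].astype(int); 
    save('zh_'+n+'.png',cv2.resize(im[c[1]-45:c[1]+45,c[0]-60:c[0]+60],None,fx=6,fy=6,interpolation=cv2.INTER_CUBIC)); print('crop origin',c-[60,45])
E
```

```text
clock: 29.15
eef_pos: [523.4, -196.3, 91.6]
eef_rot: [-0.0, 0.758, 0.652, -0.0]
force: [-0.5, -0.7, -1.0]
gripper_width: 0.156
clock: 29.57
eef_pos: [523.8, -196.4, 92.2]
eef_rot: [0.0, 0.758, 0.652, 0.0]
force: [-0.1, -0.6, -0.6]
gripper_width: 0.156
29.57 [ 523.8 -196.4   92.2] toolYdeg -8.59 zax [ 0. -0. -1.] F [-0.1 -0.6 -0.6] M [-0.05 -0.05 -0.02] w 0.156 J [-0.4   0.18  1.99  0.    0.97 -0.25]
wrist cam [ 534.5 -119.4  238.8]
scene cam [ 969.2 -718.1 1150.5]
top cam [ 288.1 -127.2 1242.8]
zh pitch down 1.14 yaw 81.35 top z 117.1
scene [[338.29450069 187.82047867]
 [336.70209526 204.09867886]]
crop origin [278 142]
top [[290.70766531 181.09914849]
 [292.71891986 187.81047449]]
crop origin [230 136]
```

View pics/zh_scene.png

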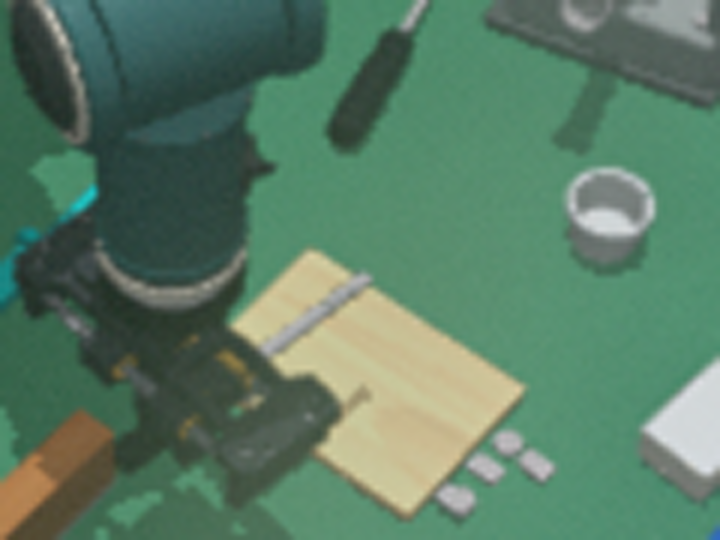

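View pics/zh_top.png

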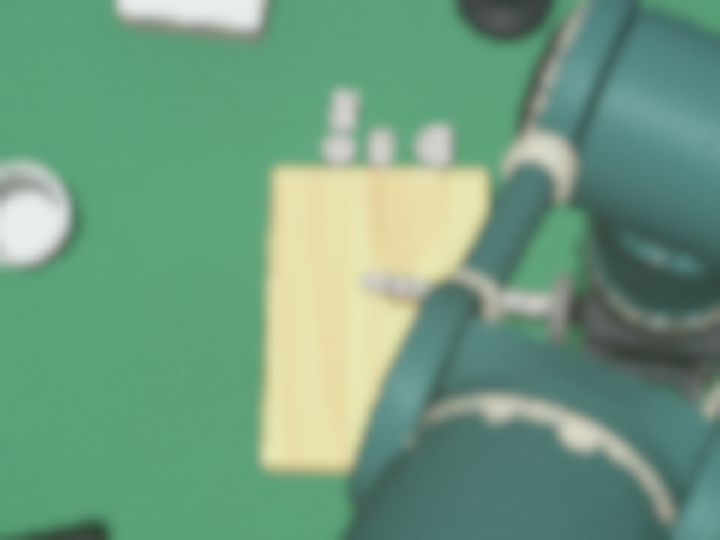

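```bash
python3 -m crank '[{"dx":0.05,"dy":-0.02,"dz":0,"roll":0},{"dx":0,"dy":0,"dz":0,"roll":0},{"dx":0,"dy":0,"dz":0,"roll":0},{"dx":0,"dy":0,"dz":0,"roll":0},{"dx":0,"dy":0,"dz":0,"roll":0}]'; python3 look.py zi wrist; python3 pf.py zi; python3 - <<'E'
from h import *
im=np.load('pics/gwrist.npz')['im'];im2=np.load('pics/zgwrist.npz')['im']
save('chk.png',np.vstack([cv2.resize(im[130:280,290:440],(500,290)),cv2.resize(im2[0:120,380:520],(500,290))]))
E
```

```text
clock: 30.13
eef_pos: [525.7, -197.2, 92.0]
eef_rot: [-0.0, 0.758, 0.652, -0.0]
force: [0.3, -0.7, -1.6]
gripper_width: 0.156
30.13 [ 525.7 -197.2   92. ] toolYdeg -8.59 zax [-0.  0. -1.] F [ 0.3 -0.7 -1.6] M [-0.08 -0.01 -0.06] w 0.156 J [-0.4   0.19  1.99  0.    0.97 -0.25]
wrist cam [ 536.4 -120.2  238.6]
zi pitch down 0.95 yaw 81.38 top z 116.2
```

View pics/chk.png

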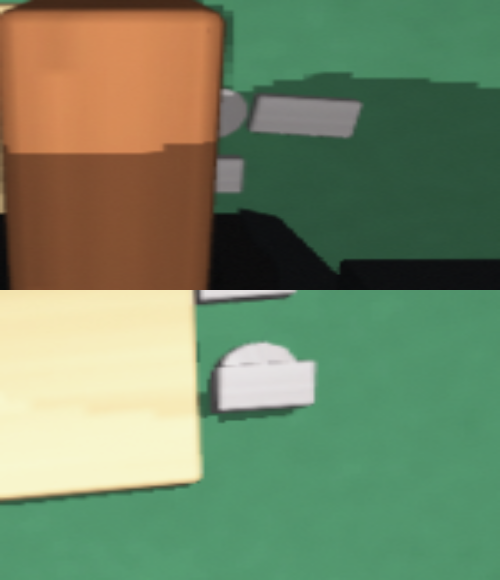

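View pics/ziwrist.png

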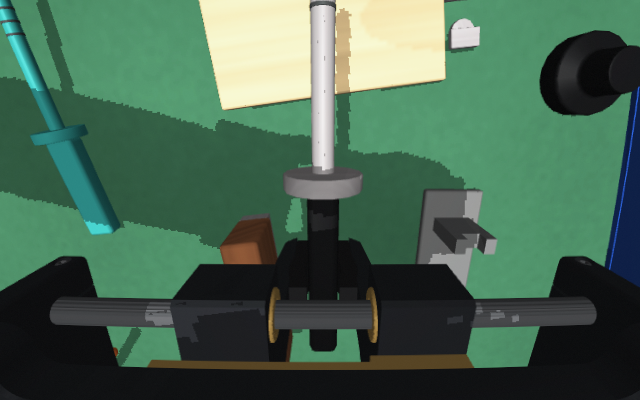

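```bash
python3 -c "
from rig import ctrl
print(ctrl.hand_in())"; python3 st.py
```

```text
the job is handed in; nothing more can be done
None
the job is handed in; nothing more can be done
```

I did the whole job in the order asked and handed it in at about 30.1 s of the 62 s.

- **Chips:** one pass with the scraper block pushed all five chips off the panel's far (+x) edge. In the last pictures all five lie on the bench just past that edge, and one rectangular chip overlaps a disc there. The part of the panel still visible was bare. I set the block down upright on the bench, within a few millimetres of where it started.
- **Rod in the tube:** moves only allow turns about the vertical, so I tilted the rod in the fingers by pressing its shaft up under the rim of the tube mouth, to about 36°. I pushed it in until the collar stopped on the rim, seen in a close crop with about 15 N on the wrist. I held it there for about a second, then drew it fully out.
- **Levelling:** I levelled the rod by lowering its shaft onto the cradle's front fork, then lifted it clear.
- **Final checks:**
  - The rod is held, grip steady at 0.156 opening, with no sign of slipping.
  - By the arm's reading the tip is at about (548, -49) mm, against a panel centre I measured at (547.6, -49.5).
  - The tip is about 100 mm above the panel.

**Small disagreements:**
- The depth reading gave about 1° tip-down at the end. It read -0.2° in the cradle, and up to 0.7° with the rod freshly lifted and level, so this is near the noise.
- The top camera put the tip about 4 mm from the arm's own figure, so I moved it 2 mm towards the camera's reading. I did not take another top picture after that.

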